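Zero the sprung gauge on its master, then swap in the grill spacer

TASK

Check the blue grill spacer in the sprung gauge: with the brass master still in place, turn the black dial knob until its yellow zero mark lines up with the red hand, then lift the master out and stand it in the middle of the cork pad. Stand the spacer in its place, flat on the black bed between the two rails, with its length between the anvil and the sprung spindle, hold it pressed firmly down on the bed with a push of about 1.5 kg (15 N) for a good second, and let go, so that the red hand shows its true reading against the zero you set. Ease the spindle back with the spacer rather than ramming or letting it snap, and leave the kitchen things on the shelf alone.

Things in the scene. Friction and masses are not known exactly. Their poses are not given: they have to be found in the camera images.
- gauge: bench comparator fixed to the shelf: grey plate 120 x 340 x 12 mm (y from -165 to +175), origin at its underside, which stands level 1 to 7 mm above the shelf on feet (differs). y is the measuring axis, dial at its +y end, anvil at -y; x across, z up. Aluminium spindle barrel (36 mm wide, top at z = 76 mm) from y = 1 to 51; white dial drum 116 mm across on the axis x = 0, y = 108
- cradle: what the parts stand on, fixed to the gauge plate, axes along the gauge's: two steel rails along y (each 7 mm wide, 44 long, 14 high, 40 mm apart inside) and between them the bed, 39 x 44 mm, faced with hard black rubber. The bed is clamped 1 to 12 mm below the rails' tops, differently each time and not measured: feel for it. Origin at the rails' feet, 12 mm above the gauge's underside
- rail_top (a point): middle of the cradle at the height of the rails' tops, 26 mm above the underside of the gauge's plate, at gauge x = 0, y = -45 mm; axes as the gauge's. The master stands on the rails; the spacer is narrower and stands between them on the bed
- anvil: fixed dark steel anvil block, polished and slippery, 50 x 36 x 32 mm (x, y, z), its top 18 mm above the rails; origin on its +y face (the face the part rests against), at the bottom edge, 12 mm above the gauge's underside; axes as the gauge's. Clamped somewhere else along y each time. The space between anvil and spindle is open at the top and on both x sides
- spindle (a joint): the sprung spindle's travel: 0 = fully out (towards the anvil), grows up to 0.020 m (hard stop) as it is pushed back to +y. The spring pushes towards the anvil: 3 N at 0 plus 0.5 N for each mm. Fully out, the gap to the anvil is 4 to 9 mm less than the spacer's length, so the spindle has to be pushed back to let the spacer down behind the anvil
- spindle_face (a point): centre of the spindle's flat face that looks to -y (towards the anvil), 28 mm wide, 52 mm tall (2 to 54 mm above the rails); polished and slippery; the steel head behind it is 8 mm thick
- needle (a joint): angle of the gauge's red hand (rad, 0 along the gauge's +x, anticlockwise from above); driven by the spindle, 0.12 rad for each mm of travel
- needle_tip (a point): outer tip of the red hand, 57 mm from the dial axis; its x axis points along the hand
- dial (a joint): angle of the black dial knob (rad, 0 = zero mark along the gauge's +x, anticlockwise from above), stiff enough to stay where left, turns from -0.6 to 2.6
- dial_grip (a point): centre of the knob's grip bar: black bar 52 x 14 x 24 mm (along the mark, across, up) on the dial axis, standing on a black disc 70 mm across whose top is 12 mm below this point; the bar's top is 12 mm above this point. Its x axis points along the bar to the yellow zero mark
- zero_mark (a point): outer end of the yellow zero line on the knob's disc, 35 mm from the dial axis; its x axis points outwards along the line
- master: the brass master block, 52 x 50 x 36 mm (x, y, z), hollow, 0.5 kg; origin at the centre of its underside; at the start it stands on the rails between anvil and spindle, its axes along the gauge's
- master_mid (a point): centre of the brass master block
- spacer: the blue plastic grill spacer, a block 32 x 47 x 60 mm (x, y, z), about 0.12 kg, two dark holes drawn on its top; origin at the centre of its underside; its 47 mm length (y), 3 mm less than the master's, goes between anvil and spindle; either end may face the anvil; hold it by its upper half, as the rails stand up beside its foot
- spacer_mid (a point): centre of the blue spacer
- pad: square cork pad 85 x 85 x 6 mm lying fixed on the shelf; origin at its underside centre
- pad_top (a point): centre of the cork pad's upper face, 6 mm above the shelf
- jug: bystander: squat white ceramic jug, 110 mm across and 90 mm tall, handle at its +y; origin under its centre
- bowl_a: bystander: orange melamine bowl, 130 mm across, 50 mm tall; origin under its centre
- bowl_b: bystander: a second orange melamine bowl like the first
- dipper: bystander: grey plastic dipper, cup 68 mm across and 45 mm tall with a flat handle reaching 172 mm from the cup's axis along its +x; origin under the cup
- tin: bystander: small round steel spice tin, 50 mm across, 32 mm tall; origin under its centre
Mind the look-alikes: they are no part of the job. Several things look just like the spacer: the one meant starts farthest from the robot's base. Several things have the shape of the master; the one meant has the colours described above.

How it is judged:
By the outcome, as a careful person would: the job done as asked, in the order asked, and still so for the second after the job is handed in, with the robot touching nothing.
It also fails if it takes over 69 s, if anything falls off the work surface, if the arm or the gripper's body presses on something with over 40 N, if the wrist force passes 120 N, or if a joint passes its speed limit or range.

ROBOT

A 6-joint arm with a two-finger parallel gripper is mounted at the origin on the work surface. World frame = base frame: x ahead of the robot, y to its left, z up, the work surface at z = 0. Lengths are in mm, angles in rad, forces in N, time in s.
With the tool pointing down it reaches from about 350 to 975 mm from the base axis. Payload 7.1 kg.
Tool frame: the origin (TCP) lies between the finger pads; the fingertips stand 14 mm ahead of it and the grasp point (between the pads) lies 5 mm behind it; z points along the fingers, y is the direction in which the jaws open and shut (so a half turn about z gives the same grasp; the last joint's range is limited). The gripper opens to 88 mm and grips with 3 to 60 N. Pads are 20 mm wide; open, the fingers measure 115 mm over their backs; the gripper's body (75 mm by 178 mm) begins 61 mm behind the grasp point.
Start: joints at [-1.139, 0.423, 1.63, -0, 1.089, -0.019], TCP at [272.318, -562.537, 236.675] pointing down, gripper open.
Joint ranges: [-3, 3], [-0.9, 2.11], [0.09, 2.58], [-1.31, 4.45], [0.11, 2.69], [-2.54, 2.54]. Speed limits (rad/s): [2.39, 2.39, 3.01, 3.14, 3.14, 3.14].

INTERFACE

Orientations are given as a rotation vector (axis times angle).
In Python, from workcell import get_obs, get_image, calibration, close_job, regions_of, place_of gives the robot as it stands.
- The arm moves only by the tool move_arm, never from a script. Its argument "deltas" is a list of rows, each a list of 5 numbers: the closure in counts, from 0 (fully open) to 255 (shut), then the shift along the tool's x, y, z in m, then the turn about the tool's z in rad. In form: [[grip, x, y, z, roll], ...]. A call has 1 to 5 rows; each row is the pose to reach, as a shift and turn from the pose commanded when the call began, along the tool's axes at that moment; what a row does not reach only later rows make up. A row lasts 1/12 s, in which the tool goes at most 41.7 mm and 7.16 degrees, less where a joint would pass 70% of its speed; a pose out of reach is approached as far as the arm can. A call with a gripper value outside its range is refused whole. The fingers move at their own pace and stop on an object; the grip force is fixed at half the most. Time passes only in rows, so rows that repeat a pose let the fingers close. It gives the time, the measured TCP pose, the force and the opening at its end, in the units of the state.
- get_obs(): the state, without advancing time (a new reading comes with each control period).
- get_image(name): name is "side" or "top"; returns the picture (420x560x3 uint8, blue, green, red); there is no depth.
- calibration(name): a dict with "intrinsics" (3x3 intrinsics, pixels), "world_to_cam" (4x4, takes a point from world to camera coordinates). Camera axes: x right, y down, z forward; pixel columns grow to the right and rows downward; lengths in mm; the calibration is good to about 2 mm. A picture is of the moment at which its call begins. calibration takes no time and is no camera call.
- close_job(): hands the job in, once; it reports no verdict.
Trained networks look in the newest picture that a camera, given by its name, has taken for a name from the list of things; names that differ only in an ending like _2 or _b are one class to them, and where a whole thing is asked for, a point or a joint stands for the part that bears it (a point fixed in the world has none). Each returns a list of dicts, best first, with "conf" (0 to 1); they miss things now and then, are a little off and sometimes report something else, mostly with a low value. They report only what shows in the picture. A call takes as long as a camera call. They do not tell look-alikes from the thing itself.
- regions_of(camera, name): "region" (420x560 bool, what is visible of it).
- place_of(camera, name): "location" ([x, y, z] in mm, in world coordinates, good to about 4 mm: a listed point, or the origin of a listed thing).
The state is a dict: "t": time; "qpos": joint angles; "qvel": joint speeds; "joint_torque": joint torques, N m; "ee_pos": TCP position; "orientation": TCP orientation; "ft_force": force on the tool from outside, world axes, zero at the start; "moment": the same for the moment, N m; "width": finger opening in mm.
Only numpy, scipy, OpenCV 4.12 (cv2) and the standard library are available. Lean on these libraries where they do the work, as an engineer would, in place of code of your own. Each camera call takes 0.05 s, during which the arm holds its last target.

## Working session

There is one attempt and no reset: what is moved stays moved. The work goes in short steps, Python scripts to look and compute and a tool call to move; the robot and the scene stay as the last step left them, time stands still between calls to the robot, and variables do not carry over. Pictures are saved under pics/ and viewed, and the job is handed in when it is done.

Besides the shell and the picture viewer there is one more tool, called after "Emit:" in YAML: its name, and indented under it one key for each argument. move_arm: Moves the arm, as the interface text tells. Its arguments: {"type":"object","properties":{"deltas":{"type":"array","items":{"type":"array","items":{"type":"number"}}}},"required":["deltas"]}

```bash
mkdir -p pics; ls
python3 - <<'E'
from workcell import *
import cv2,numpy as np
o=get_obs();print({k:np.round(v,3) for k,v in o.items()})
for c in("side","top"):
    im=get_image(c);cv2.imwrite(f"pics/{c}0.png",im)
    k=calibration(c);print(c,np.round(k["intrinsics"],1).tolist(),np.round(k["world_to_cam"],3).tolist())
E
```

```text
pics
{'t': np.float64(0.0), 'qpos': array([-1.139,  0.424,  1.631, -0.   ,  1.089, -0.019]), 'qvel': array([-0.   , -0.002, -0.001, -0.001, -0.001, -0.001]), 'joint_torque': array([ 2.0000e-03, -5.4462e+01, -2.7367e+01,  6.4000e-02,  2.3000e-02,
       -0.0000e+00]), 'ee_pos': array([ 272.102, -562.048,  235.9  ]), 'orientation': array([-3.061e+00, -7.020e-01,  1.000e-03]), 'ft_force': array([-0.405,  0.864,  0.47 ]), 'moment': array([-0.011,  0.018, -0.041]), 'width': np.float64(88.218)}
side [[397.2, 0.0, 276.7], [0.0, 397.2, 206.0], [0.0, 0.0, 1.0]] [[-0.985, -0.174, -0.006, 511.198], [-0.127, 0.74, -0.66, 115.583], [0.119, -0.649, -0.751, 1024.702], [0.0, 0.0, 0.0, 1.0]]
top [[464.0, 0.0, 278.4], [0.0, 464.0, 208.3], [0.0, 0.0, 1.0]] [[-0.068, -0.998, -0.001, 10.7], [-0.977, 0.067, -0.205, 533.262], [0.204, -0.013, -0.979, 1109.48], [0.0, 0.0, 0.0, 1.0]]
```

View pics/top0.png

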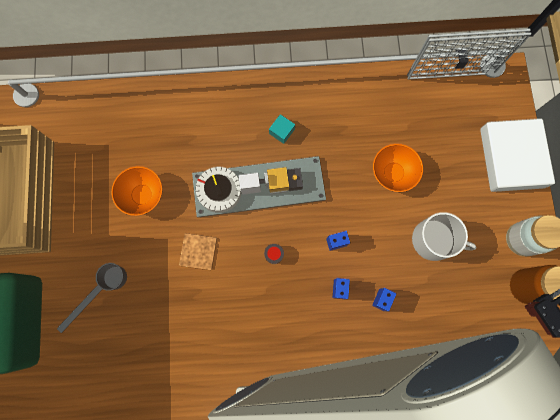

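View pics/side0.png

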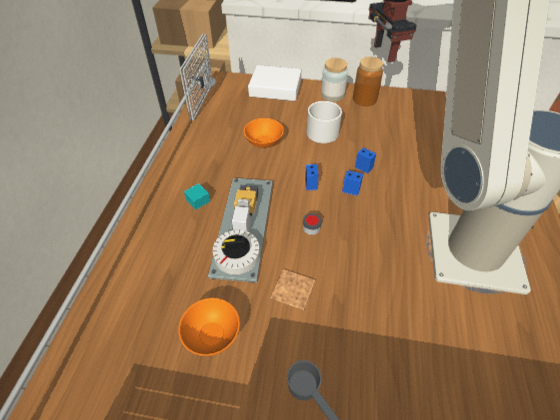

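Run:
```python
from workcell import *
import numpy as np
for n in ["rail_top","spindle_face","dial_grip","zero_mark","needle_tip","master","spacer","pad_top","anvil","gauge"]:
  for c in("top","side"):
    print(n,c,[(np.round(r["location"]).tolist(),round(r["conf"],2)) for r in place_of(c,n)][:6])
print(get_obs()["t"])
```

```text
rail_top top [([608.0, -23.0, 28.0], 0.52)]
rail_top side [([613.0, -23.0, 29.0], 0.58)]
spindle_face top [([607.0, 15.0, -0.0], 0.6), ([604.0, -4.0, 51.0], 0.59), ([609.0, -55.0, 16.0], 0.33)]
spindle_face side [([623.0, 175.0, 47.0], 0.47), ([609.0, -0.0, 56.0], 0.45)]
dial_grip top [([598.0, 127.0, 68.0], 0.89)]
dial_grip side [([597.0, 125.0, 65.0], 0.64), ([612.0, -52.0, 11.0], 0.26)]
zero_mark top [([633.0, 137.0, 50.0], 0.9), ([390.0, 404.0, 2.0], 0.68), ([443.0, -170.0, 28.0], 0.27)]
zero_mark side [([631.0, 137.0, 57.0], 0.87)]
needle_tip top [([424.0, -7.0, -4.0], 0.74), ([437.0, -416.0, 1.0], 0.47)]
needle_tip side [([622.0, 175.0, 49.0], 0.56)]
master top [([608.0, -32.0, 31.0], 0.73), ([597.0, 124.0, 66.0], 0.67), ([758.0, -49.0, 0.0], 0.66)]
master side [([759.0, -52.0, 0.0], 0.92), ([610.0, -31.0, 33.0], 0.76), ([623.0, 174.0, 49.0], 0.25)]
spacer top [([298.0, -266.0, 0.0], 0.77), ([326.0, -166.0, 2.0], 0.75), ([446.0, 192.0, -2.0], 0.62)]
spacer side [([290.0, -270.0, 1.0], 0.67), ([326.0, -165.0, 3.0], 0.65), ([444.0, -168.0, 4.0], 0.61)]
pad_top top [([445.0, 188.0, 4.0], 0.62), ([604.0, -24.0, 30.0], 0.44), ([422.0, -7.0, 0.0], 0.42)]
pad_top side [([444.0, 190.0, 5.0], 0.81)]
anvil top [([610.0, -53.0, 18.0], 0.81)]
anvil side [([609.0, -54.0, 13.0], 0.48), ([444.0, -167.0, 1.0], 0.39)]
gauge top [([602.0, 20.0, -2.0], 0.66), ([631.0, 137.0, 51.0], 0.55)]
gauge side [([606.0, 19.0, 4.0], 0.81), ([631.0, 138.0, 57.0], 0.3)]
1.1
```

Run:
```python
import cv2,numpy as np
a=cv2.imread("pics/top0.png");
cv2.imwrite("pics/c1.png",cv2.resize(a[145:225,180:340],None,fx=5,fy=5,interpolation=cv2.INTER_CUBIC))
cv2.imwrite("pics/c2.png",cv2.resize(a[220:320,310:410],None,fx=5,fy=5,interpolation=cv2.INTER_CUBIC))
b=cv2.imread("pics/side0.png");
cv2.imwrite("pics/c3.png",cv2.resize(b[170:290,190:310],None,fx=5,fy=5,interpolation=cv2.INTER_CUBIC))
```

```text
(no output)
```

View pics/c1.png

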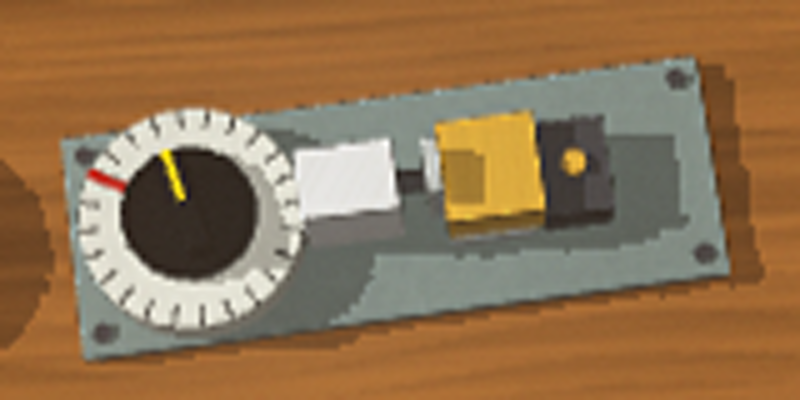

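View pics/c2.png

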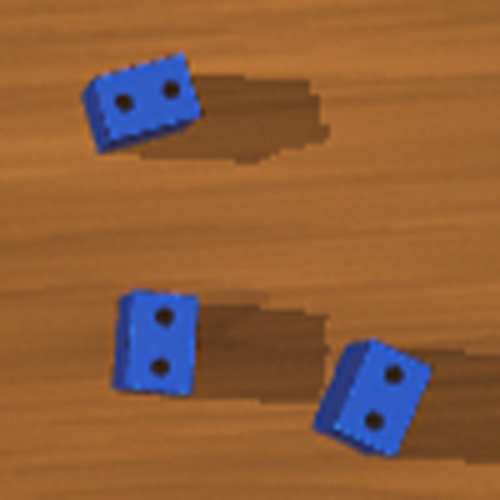

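View pics/c3.png

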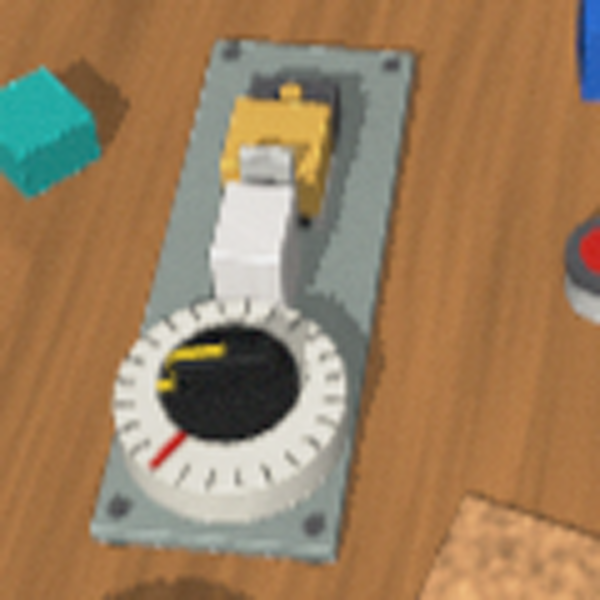

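```bash
cat > h.py <<'E'
import cv2,numpy as np
from workcell import *
from scipy.optimize import minimize,least_squares
from scipy.spatial.transform import Rotation as R
CAL={c:(calibration(c)["intrinsics"],calibration(c)["world_to_cam"]) for c in("top","side")}
def proj(c,P):
    K,T=CAL[c];P=np.atleast_2d(P)@T[:3,:3].T+T[:3,3];p=P@K.T;return p[:,:2]/p[:,2:]
def unproj(c,px,z):
    K,T=CAL[c];px=np.atleast_2d(px).astype(float)
    d=np.c_[px,np.ones(len(px))]@np.linalg.inv(K).T@T[:3,:3];o=-T[:3,:3].T@T[:3,3]
    return o+d*((z-o[2])/d[:,2])[:,None]
def frame(x,y,a,P,z0=0):
    P=np.atleast_2d(P).astype(float);c,s=np.cos(a),np.sin(a)
    return np.c_[x+c*P[:,0]-s*P[:,1],y+s*P[:,0]+c*P[:,1],z0+P[:,2]]
def seg(p,q,n=60):
    t=np.linspace(0.02,.98,n)[:,None];return np.array(p)*(1-t)+np.array(q)*t
def gm(im):
    g=cv2.GaussianBlur(im.astype(np.float32),(0,0),1.0)
    gx=cv2.Sobel(g,cv2.CV_32F,1,0);gy=cv2.Sobel(g,cv2.CV_32F,0,1)
    return np.sqrt((gx**2+gy**2).sum(2))
def samp(G,p): return cv2.remap(G,p[:,0].astype(np.float32)[:,None],p[:,1].astype(np.float32)[:,None],cv2.INTER_LINEAR)[:,0]
E
cat > fit.py <<'E'
from h import *
im={c:cv2.imread(f"pics/{c}0.png") for c in CAL};G={c:gm(im[c]) for c in im}
def pts(z):
    c=[(-60,-165,z),(60,-165,z),(60,175,z),(-60,175,z)]
    return np.vstack([seg(c[i],c[(i+1)%4],200 if i%2 else 90) for i in range(4)])
def sc(p,cs):
    x,y,a,h=p
    return -sum(np.minimum(samp(G[c],proj(c,frame(x,y,a,pts(12),h))),150).mean() for c in cs)
for cs in(("top",),("side",),("top","side")):
    best=None
    for a in(.04,.06,.08,.1):
      for h in(2,4,6):
        if cs==("top","side"): f=lambda p:sc(p,cs)
        else: f=lambda p:sc([p[0],p[1],p[2],4],cs)
        r=minimize(f,[604,20,a,h],method="Nelder-Mead",options=dict(initial_simplex=np.array([604,20,a,h])+np.vstack([np.zeros(4),np.diag([6,6,.03,3])]),maxiter=800))
        if best is None or r.fun<best.fun:best=r
    print(cs,best.x.round(3),best.fun)
p=best.x
for c in im:
    v=cv2.resize(im[c],None,fx=4,fy=4,interpolation=cv2.INTER_CUBIC)
    for q in proj(c,frame(*p[:3],pts(12),p[3])): cv2.circle(v,tuple((q*4+1.5).astype(int)),0,(0,0,255),-1)
    for P,col in(((0,-45,26),(255,0,0)),((0,108,54),(0,255,0))):
        q=proj(c,frame(*p[:3],P,p[3]))[0]; cv2.circle(v,tuple((q*4+1.5).astype(int)),3,col,-1)
    x0,y0=(180,140) if c=="top" else (190,165)
    cv2.imwrite(f"pics/fit_{c}.png",v[y0*4:(y0+130)*4,x0*4:(x0+160)*4])
E
python3 fit.py
```

```text
('top',) [6.04309e+02 1.63930e+01 5.40000e-02 5.58600e+00] -149.85499572753906
('side',) [6.05647e+02 2.11540e+01 6.00000e-02 6.73300e+00] -149.842041015625
('top', 'side') [6.05865e+02 2.04330e+01 6.50000e-02 2.98200e+00] -299.34033203125
```

```bash
sed -i 's/,150)/,450)/' fit.py; python3 fit.py
```

```text
('top',) [6.0567e+02 1.7903e+01 6.8000e-02 5.2960e+00] -262.720703125
('side',) [6.06685e+02 2.30910e+01 6.80000e-02 2.05000e-01] -222.30606079101562
('top', 'side') [ 6.07649e+02  1.82150e+01  6.70000e-02 -2.00000e+00] -476.74798583984375
```

View pics/fit_top.png

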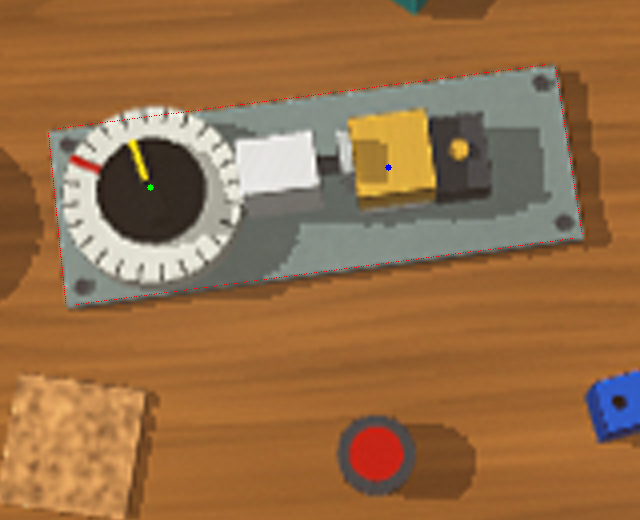

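View pics/fit_side.png

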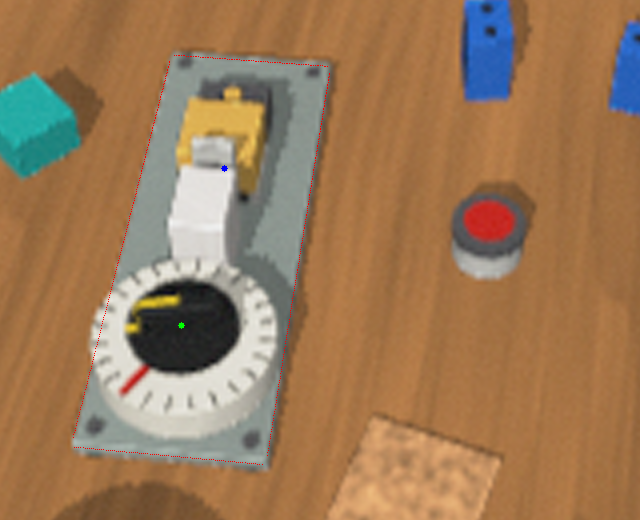

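```bash
cat > dial.py <<'E'
import sys
from h import *
FIT={"top":(605.67,17.9,.068),"side":(606.69,23.09,.068)}
def run(tag,imgs):
  for c in("top","side"):
    im=imgs[c].astype(int);b,g,r=im[...,0],im[...,1],im[...,2]
    x,y,a=FIT[c];ax=frame(x,y,a,(0,108,54),4)[0]
    u=proj(c,ax)[0]
    yy,xx=np.mgrid[:420,:560];near=np.hypot(xx-u[0],yy-u[1])<30
    for n,m,zs in(("red",near&(r>120)&(g<80)&(b<80),(44,48,52,56)),("yel",near&(r>150)&(g>130)&(b<90),(54,58,78))):
        p=np.c_[xx[m],yy[m]]
        for z in zs:
            P=unproj(c,p,z);q=np.c_[P[:,0]-ax[0],P[:,1]-ax[1]]
            rr=np.hypot(*q.T);an=np.arctan2(q[:,1],q[:,0])-a
            d=q-q.mean(0);w,v=np.linalg.eigh(d.T@d);dv=v[:,1];dv=dv*np.sign(dv@q.mean(0))
            off=dv[0]*q[:,1].mean()-dv[1]*q[:,0].mean()
            print(tag,c,n,len(p),"z",z,"ang mean %.3f far %.3f r %.0f-%.0f linedir %.3f off %.1f"%(an.mean(),an[rr>np.quantile(rr,.7)].mean(),rr.min(),rr.max(),np.arctan2(dv[1],dv[0])-a,off))
if __name__=="__main__":
    t=sys.argv[1];run(t,{c:cv2.imread(f"pics/{c}{t}.png") for c in CAL})
E
python3 dial.py 0
python3 - <<'E'
import cv2
a=cv2.imread("pics/top0.png")[160:220,185:255];b=cv2.imread("pics/side0.png")[222:282,205:275]
import numpy as np
cv2.imwrite("pics/d0.png",cv2.resize(np.hstack([a,b]),None,fx=5.5,fy=5.5,interpolation=cv2.INTER_NEAREST))
E
```

```text
0 top red 21 z 44 ang mean 0.847 far 0.438 r 39-76 linedir 0.438 off 32.3
0 top red 21 z 48 ang mean 0.859 far 0.447 r 38-75 linedir 0.438 off 32.3
0 top red 21 z 52 ang mean 0.871 far 0.456 r 37-76 linedir 0.438 off 32.3
0 top red 21 z 56 ang mean 0.884 far 0.465 r 36-76 linedir 0.438 off 32.2
0 top yel 16 z 54 ang mean 0.259 far 0.245 r 9-34 linedir 0.239 off 0.4
0 top yel 16 z 58 ang mean 0.253 far 0.241 r 8-33 linedir 0.239 off 0.3
0 top yel 16 z 78 ang mean 0.180 far 0.212 r 2-26 linedir 0.239 off -0.4
0 side red 11 z 44 ang mean 0.911 far 0.939 r 28-48 linedir 1.085 off -6.3
0 side red 11 z 48 ang mean 0.972 far 0.988 r 30-50 linedir 1.085 off -4.3
0 side red 11 z 52 ang mean 1.028 far 1.034 r 32-51 linedir 1.085 off -2.3
0 side red 11 z 56 ang mean 1.080 far 1.077 r 33-53 linedir 1.085 off -0.2
0 side yel 24 z 54 ang mean -0.672 far -0.384 r 23-36 linedir 0.849 off -26.8
0 side yel 24 z 58 ang mean -0.618 far -0.315 r 20-34 linedir 0.849 off -24.2
0 side yel 24 z 78 ang mean -0.141 far 0.347 r 5-32 linedir 0.849 off -11.2
```

View pics/d0.png

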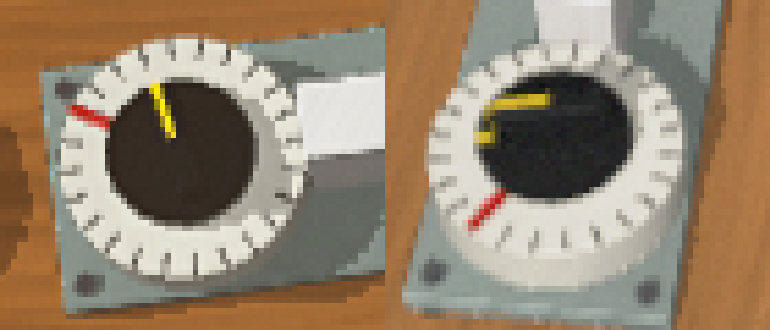

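```bash
sed -i 's/(r>120)&(g<80)&(b<80)/(r>140)\&(g<75)\&(b<75)\&(g-b<25)/; s/<30$/<28/' dial.py; python3 dial.py 0 | grep red
```

```text
0 top red 9 z 44 ang mean 1.000 far 0.998 r 39-57 linedir 0.980 off 1.0
0 top red 9 z 48 ang mean 1.015 far 1.011 r 38-56 linedir 0.980 off 1.6
0 top red 9 z 52 ang mean 1.030 far 1.025 r 37-54 linedir 0.980 off 2.3
0 top red 9 z 56 ang mean 1.047 far 1.039 r 36-53 linedir 0.980 off 3.0
0 side red 10 z 44 ang mean 0.918 far 0.939 r 30-48 linedir 1.065 off -5.5
0 side red 10 z 48 ang mean 0.977 far 0.988 r 32-50 linedir 1.065 off -3.5
0 side red 10 z 52 ang mean 1.032 far 1.034 r 34-51 linedir 1.065 off -1.4
0 side red 10 z 56 ang mean 1.082 far 1.077 r 36-53 linedir 1.065 off 0.7
```

```bash
cat >> h.py <<'E'
def toolR(): return R.from_rotvec(get_obs()["orientation"]).as_matrix()
def phi():
    M=toolR();return np.arctan2(M[1,0],M[0,0])
def go(x,y,z,ph=None):
    """print delta from the measured pose to target in tool axes (m, rad)"""
    o=get_obs();M=toolR();d=M.T@(np.array([x,y,z])-o["ee_pos"])/1000
    p=phi();t=0 if ph is None else -((ph-p+np.pi)%(2*np.pi)-np.pi)
    print("delta",d.round(4),"roll %.3f"%t,"rows",round(max(np.linalg.norm(d)/.0417,abs(t)/.125),1),"| phi %.3f"%p,"tcp",o["ee_pos"].round(1),"F",o["ft_force"].round(1),"w",o["width"].round(1),"t",round(float(o["t"]),2))
E
python3 -c "
from h import *
go(599,127.5,140,.308)"
```

```text
Traceback (most recent call last):
  File "h.py", line 29, in go
    print("delta",d.round(4),"roll %.3f"%t,"rows",round(max(np.linalg.norm(d)/.0417,abs(t)/.125),1),"| phi %.3f"%p,"tcp",o["ee_pos"].round(1),"F",o["ft_force"].round(1),"w",o["width"].round(1),"t",round(float(o["t"]),2))
                                                                                                                                                                             ^^^^^^^^^^^^^^^^
AttributeError: 'float' object has no attribute 'round'
```

```bash
sed -i 's/o\["width"\].round(1)/round(float(o["width"]),1)/' h.py
python3 -c "
from h import *
go(599,127.5,160,.308)"
```

```text
delta [ 0.5947 -0.4787  0.0767] roll 0.143 rows 18.4 | phi 0.451 tcp [ 272.3 -562.5  236.7] F [0.3 0.7 0.2] w 87.9 t 1.1
```

Emit:
move_arm:
  deltas:
    - [140,0.03,-0.024,0,0.03]
    - [140,0.06,-0.048,0,0.06]
    - [140,0.09,-0.072,0,0.09]
    - [140,0.12,-0.096,0,0.12]
    - [140,0.15,-0.12,0,0.143]

```text
t: 1.52
ee_pos: [355.4, -387.7, 236.8]
orientation: [3.105, 0.478, 0.0]
ft_force: [1.4, -0.0, 0.1]
width: 57.8
```

Emit:
move_arm:
  deltas:
    - [140,0.03,-0.026,0,0]
    - [140,0.06,-0.052,0,0]
    - [140,0.09,-0.078,0,0]
    - [140,0.12,-0.104,0,0]
    - [140,0.15,-0.13,0,0]

```text
t: 1.93
ee_pos: [459.4, -218.1, 237.0]
orientation: [3.104, 0.481, 0.001]
ft_force: [1.5, -0.7, 0.1]
width: 39.5
```

```bash
python3 -c "
from h import *
go(599,127.5,160,.308)"
```

```text
delta [ 0.2377 -0.2872  0.077 ] roll -0.000 rows 9.1 | phi 0.308 tcp [ 459.4 -218.1  237. ] F [ 1.5 -0.7  0.1] w 39.5 t 1.93
```

Emit:
move_arm:
  deltas:
    - [140,0.025,-0.03,0,0]
    - [140,0.05,-0.06,0,0]
    - [140,0.075,-0.09,0,0]
    - [140,0.1,-0.12,0,0]
    - [140,0.125,-0.15,0.01,0]

```text
t: 2.35
ee_pos: [534.0, -37.2, 228.4]
orientation: [3.104, 0.482, 0.006]
ft_force: [0.2, 0.2, 0.1]
width: 39.7
```

Emit:
move_arm:
  deltas:
    - [140,0.025,-0.03,0,0]
    - [140,0.05,-0.06,0.02,0]
    - [140,0.075,-0.09,0.03,0]
    - [140,0.09,-0.115,0.05,0]
    - [140,0.1,-0.13,0.06,0]

```text
t: 2.77
ee_pos: [588.3, 118.3, 164.9]
orientation: [-3.104, -0.485, 0.001]
ft_force: [-0.2, -0.1, -0.3]
width: 39.6
```

```bash
python3 -c "
from h import *
go(599,127.5,72,.308)"
```

```text
delta [ 0.0131 -0.0054  0.0929] roll 0.002 rows 2.3 | phi 0.310 tcp [588.3 118.3 164.9] F [-0.2 -0.1 -0.3] w 39.6 t 2.77
```

Emit:
move_arm:
  deltas:
    - [140,0.013,-0.005,0.03,0]
    - [140,0.013,-0.005,0.055,0]
    - [140,0.013,-0.005,0.075,0]
    - [140,0.013,-0.005,0.087,0]
    - [140,0.013,-0.005,0.087,0]

```text
t: 3.18
ee_pos: [597.3, 123.6, 77.0]
orientation: [3.104, 0.482, -0.007]
ft_force: [-0.2, 0.5, 0.3]
width: 39.4
```

```bash
python3 -c "
from h import *
go(599,127.5,72,.308)
for c in CAL:
    im=get_image(c);cv2.imwrite('pics/%s1.png'%c,im)
a=cv2.imread('pics/top1.png')[140:240,160:280];b=cv2.imread('pics/side1.png')[190:290,180:300]
cv2.imwrite('pics/d1.png',cv2.resize(np.hstack([a,b]),None,fx=3.3,fy=3.3))"
```

```text
delta [ 0.0028 -0.0032  0.005 ] roll -0.000 rows 0.2 | phi 0.308 tcp [597.3 123.6  77. ] F [-0.2  0.5  0.3] w 39.4 t 3.18
```

View pics/d1.png

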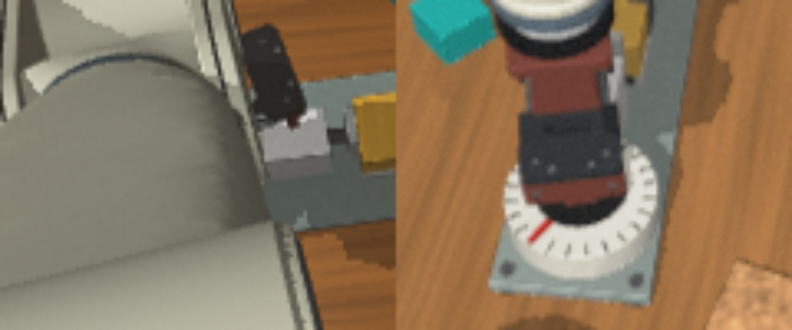

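Emit:
move_arm:
  deltas:
    - [140,0.003,-0.003,0.003,0]
    - [140,0.003,-0.003,0.003,0]
    - [190,0.003,-0.003,0.003,0]
    - [190,0.003,-0.003,0.003,0]
    - [190,0.003,-0.003,0.003,0]

```text
t: 3.7
ee_pos: [601.3, 127.7, 77.3]
orientation: [-3.104, -0.482, -0.001]
ft_force: [0.3, 1.3, 0.3]
width: 24.2
```

Emit:
move_arm:
  deltas:
    - [210,0,0,0,0]
    - [210,0,0,0,0]
    - [210,0,0,0,0]

```text
t: 3.95
ee_pos: [601.0, 127.6, 76.8]
orientation: [-3.104, -0.481, -0.0]
ft_force: [-0.4, -0.4, 0.0]
width: 15.5
```

Emit:
move_arm:
  deltas:
    - [225,0,0,0,0]
    - [225,0,0,0,0]
    - [225,0,0,0,0]

```text
t: 4.2
ee_pos: [601.2, 127.4, 76.7]
orientation: [3.104, 0.482, 0.0]
ft_force: [0.6, -2.9, 0.8]
width: 13.9
```

```bash
python3 -c "
from h import *
go(599,127.5,72,.308)"
```

```text
delta [-0.0021 -0.0008  0.0047] roll -0.000 rows 0.1 | phi 0.308 tcp [601.2 127.4  76.7] F [ 0.6 -2.9  0.8] w 13.9 t 4.2
```

Emit:
move_arm:
  deltas:
    - [208,0,0,0.001,0]
    - [208,-0.0015,0,0.002,0]
    - [208,-0.0015,0,0.002,0]
    - [230,-0.0015,0,0.002,0]
    - [230,-0.0015,0,0.002,0]

```text
t: 4.62
ee_pos: [599.3, 126.8, 74.4]
orientation: [3.104, 0.482, -0.001]
ft_force: [0.0, -3.0, -0.6]
width: 14.0
```

Emit:
move_arm:
  deltas:
    - [230,0,0,0,-0.08]
    - [230,0,0,0,-0.16]
    - [230,0,0,0,-0.24]
    - [230,0,0,0,-0.24]

```text
t: 4.95
ee_pos: [599.2, 127.1, 74.4]
orientation: [-3.023, -0.854, 0.002]
ft_force: [0.5, -1.9, -1.8]
width: 13.9
```

```bash
python3 -c "
from h import *
go(599,127.5,72,1.083);print(get_obs()['moment'])"
```

```text
delta [ 0.0001 -0.0005  0.0024] roll -0.532 rows 4.3 | phi 0.551 tcp [599.2 127.1  74.4] F [ 0.5 -1.9 -1.8] w 13.9 t 4.95
[-0.2141483   0.08804811  0.11128362]
```

Forces are small, so the turn continues.

Emit:
move_arm:
  deltas:
    - [230,0,0,0,-0.1]
    - [230,0,0,0,-0.2]
    - [230,0,0,0,-0.3]
    - [230,0,0,0,-0.4]
    - [230,0,0,0,-0.5]

```text
t: 5.37
ee_pos: [598.8, 127.5, 74.4]
orientation: [-2.718, -1.573, 0.002]
ft_force: [-1.2, 0.6, -0.4]
width: 13.7
```

Emit:
move_arm:
  deltas:
    - [230,0,0,0,-0.03]
    - [230,0,0,0,-0.03]
    - [230,0,0,0,-0.03]

```text
t: 5.62
ee_pos: [598.7, 127.5, 74.4]
orientation: [-2.698, -1.608, 0.002]
ft_force: [-3.0, 1.8, -0.7]
width: 13.8
```

```bash
python3 -c "
from h import *
go(599,127.5,72,1.083);print(get_obs()['moment'],get_obs()['qpos'])"
```

```text
delta [0.0001 0.0002 0.0024] roll -0.008 rows 0.1 | phi 1.075 tcp [598.7 127.5  74.4] F [-3.   1.8 -0.7] w 13.8 t 5.62
[0.32688801 0.60855737 0.03984376] [1.90073360e-01 6.21582638e-01 1.74323881e+00 7.71145316e-04
 7.78460835e-01 6.85378474e-01]
```

Emit:
move_arm:
  deltas:
    - [190,0,0,0,0]
    - [150,0,0,0,0]
    - [140,0,0,-0.02,0]
    - [140,0,0,-0.05,0]
    - [140,0,0,-0.08,0]

```text
t: 6.03
ee_pos: [599.5, 127.0, 155.0]
orientation: [-2.697, -1.61, 0.002]
ft_force: [0.1, 0.8, -1.0]
width: 39.1
```

```bash
python3 -c "
from h import *
go(609.2,-30,154.4,1.639)"
```

```text
delta [-0.1336  0.083   0.0007] roll -0.562 rows 4.5 | phi 1.077 tcp [599.5 127.  155. ] F [ 0.1  0.8 -1. ] w 39.1 t 6.03
```

Emit:
move_arm:
  deltas:
    - [80,-0.025,0.015,0,-0.11]
    - [40,-0.05,0.031,0,-0.22]
    - [20,-0.08,0.05,0,-0.34]
    - [20,-0.11,0.068,0,-0.46]
    - [20,-0.1336,0.083,0,-0.562]

```text
t: 6.45
ee_pos: [610.1, -32.1, 155.3]
orientation: [2.137, 2.3, 0.001]
ft_force: [0.2, -0.2, 0.5]
width: 68.9
```

Emit:
move_arm:
  deltas:
    - [20,0,0,0,0]
    - [20,0,0,0,0]

```text
t: 6.62
ee_pos: [610.0, -31.3, 155.0]
orientation: [2.149, 2.291, 0.001]
ft_force: [0.5, 0.7, -0.1]
width: 79.9
```

```bash
python3 -c "
from h import *
go(609.2,-30,154.4,1.639)
for c in CAL:
    im=get_image(c);cv2.imwrite('pics/%s2.png'%c,im)
a=cv2.imread('pics/top2.png')[150:230,185:325];b=cv2.imread('pics/side2.png')[180:290,180:280]
cv2.imwrite('pics/d2.png',cv2.resize(a,None,fx=5.5,fy=5.5,interpolation=cv2.INTER_CUBIC))
cv2.imwrite('pics/e2.png',cv2.resize(b,None,fx=5,fy=5,interpolation=cv2.INTER_CUBIC))"; python3 dial.py 2
```

```text
delta [ 0.0014 -0.0008  0.0006] roll -0.004 rows 0.0 | phi 1.635 tcp [610.  -31.3 155. ] F [ 0.5  0.7 -0.1] w 79.9 t 6.62
2 top red 12 z 44 ang mean 1.010 far 1.009 r 39-57 linedir 1.003 off 0.4
2 top red 12 z 48 ang mean 1.025 far 1.022 r 38-56 linedir 1.003 off 1.1
2 top red 12 z 52 ang mean 1.041 far 1.035 r 37-54 linedir 1.003 off 1.8
2 top red 12 z 56 ang mean 1.058 far 1.050 r 36-53 linedir 1.003 off 2.5
2 top yel 17 z 54 ang mean 0.776 far 0.911 r 10-35 linedir 1.107 off -6.3
2 top yel 17 z 58 ang mean 0.799 far 0.931 r 9-34 linedir 1.107 off -5.5
2 top yel 17 z 78 ang mean 0.993 far 1.054 r 3-29 linedir 1.107 off -1.4
2 side red 10 z 44 ang mean 0.918 far 0.939 r 30-48 linedir 1.065 off -5.5
2 side red 10 z 48 ang mean 0.977 far 0.988 r 32-50 linedir 1.065 off -3.5
2 side red 10 z 52 ang mean 1.032 far 1.034 r 34-51 linedir 1.065 off -1.4
2 side red 10 z 56 ang mean 1.082 far 1.077 r 36-53 linedir 1.065 off 0.7
2 side yel 35 z 54 ang mean -0.011 far 0.423 r 16-30 linedir 1.371 off -14.2
2 side yel 35 z 58 ang mean 0.091 far 0.880 r 14-32 linedir 1.371 off -12.7
2 side yel 35 z 78 ang mean 0.752 far 1.267 r 1-42 linedir 1.371 off -5.5
```

View pics/d2.png

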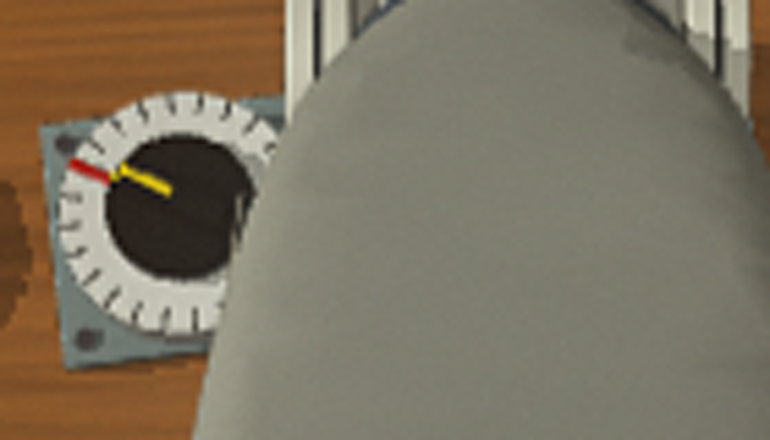

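View pics/e2.png

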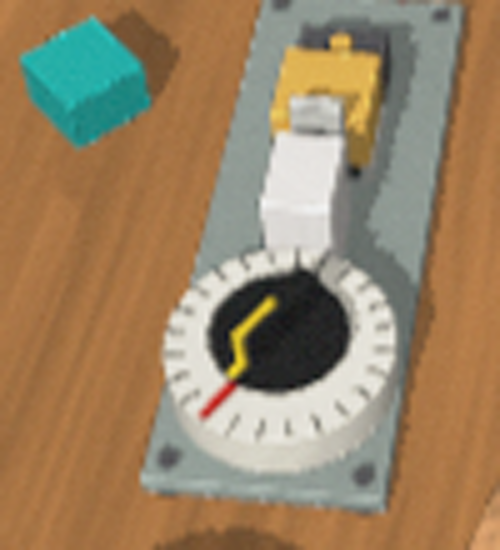

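```bash
cat > nd.py <<'E'
from h import *
for c in("top","side"):
    im=cv2.imread(f"pics/{c}0.png");G=gm(im)
    th=np.linspace(0,2*np.pi,240,endpoint=False)
    if c=="side": th=th[(np.sin(th)>-.2)]  # front rim may mix with drum side
    for z in(48,51,54):
        def f(p):
            P=np.c_[p[0]+58*np.cos(th),p[1]+58*np.sin(th),np.full(len(th),z)]
            return -np.minimum(samp(G,proj(c,P)),700).mean()
        th=np.linspace(0,2*np.pi,240,endpoint=False)
        r=min((minimize(f,[598+i,127+j],method="Nelder-Mead") for i in(-3,0,3) for j in(-3,0,3)),key=lambda r:r.fun)
        red=(im[...,2].astype(float)-.5*im[...,1]-.5*im[...,0])
        out=[]
        for tag in("0","2"):
            im2=cv2.imread(f"pics/{c}{tag}.png").astype(np.float32);red=im2[...,2]-.5*im2[...,1]-.5*im2[...,0]
            A=np.linspace(.75,1.4,400);s=[]
            for a in A:
                rr=np.linspace(42,54,40);P=np.c_[r.x[0]+rr*np.cos(a),r.x[1]+rr*np.sin(a),np.full(40,z)]
                s.append(samp(red,proj(c,P)).mean())
            s=np.array(s)-np.median(s);w=np.clip(s,0.15*s.max(),None)-.15*s.max();out.append((A*w).sum()/w.sum())
        print(c,z,r.x.round(2),round(r.fun,1),"needle world",np.round(out,3))
E
python3 nd.py
```

```text
top 48 [597.91 125.38] -351.5 needle world [1.089 1.089]
top 51 [597.1  125.15] -348.8 needle world [1.088 1.088]
top 54 [596.25 124.74] -345.5 needle world [1.087 1.087]
side 48 [598.68 128.76] -250.2 needle world [1.063 1.063]
side 51 [597.76 131.14] -248.0 needle world [1.057 1.057]
side 54 [596.95 133.38] -245.5 needle world [1.054 1.054]
```

Emit:
move_arm:
  deltas:
    - [20,0,0,0.03,0]
    - [20,0,0,0.06,0]
    - [20,0,0,0.085,0]
    - [20,0,0,0.104,0]
    - [20,0,0,0.104,0]

```text
t: 7.13
ee_pos: [606.8, -28.0, 46.9]
orientation: [-2.139, -2.294, 0.006]
ft_force: [0.2, -0.4, 0.4]
width: 80.8
```

Emit:
move_arm:
  deltas:
    - [80,0,0,0,0]
    - [80,0,0,0,0]
    - [90,0,0,0,0]
    - [90,0,0,0,0]

```text
t: 7.47
ee_pos: [610.6, -29.6, 52.3]
orientation: [2.142, 2.295, 0.003]
ft_force: [0.6, 0.2, -0.4]
width: 59.1
```

```bash
python3 -c "
from h import *
go(609.2,-30,50,1.639)"
```

```text
delta [-0.0003 -0.0014  0.0023] roll 0.001 rows 0.1 | phi 1.640 tcp [610.6 -29.6  52.3] F [ 0.6  0.2 -0.4] w 59.1 t 7.47
```

Emit:
move_arm:
  deltas:
    - [100,0,0,0.002,0]
    - [102,0,0,0.002,0]
    - [102,0,0,0.002,0]

```text
t: 7.72
ee_pos: [609.6, -29.9, 49.1]
orientation: [2.143, 2.296, 0.001]
ft_force: [0.6, 0.1, 0.3]
width: 52.6
```

Emit:
move_arm:
  deltas:
    - [120,0,0,0,0]
    - [130,0,0,0,0]
    - [130,0,0,0,0]
    - [130,0,0,0,0]

```text
t: 8.05
ee_pos: [609.4, -29.9, 49.0]
orientation: [-2.144, -2.296, 0.0]
ft_force: [-2.5, -1.0, 5.7]
width: 51.7
```

```bash
python3 -c "
from h import *
go(609.2,-30,50,1.639)"
```

```text
delta [-0.0001 -0.0002 -0.001 ] roll 0.001 rows 0.0 | phi 1.640 tcp [609.4 -29.9  49. ] F [-2.5 -1.   5.7] w 51.7 t 8.05
```

Emit:
move_arm:
  deltas:
    - [140,0,0,-0.004,0]
    - [140,0,0,-0.012,0]
    - [140,0,0,-0.022,0]
    - [140,0,0,-0.032,0]
    - [140,0,0,-0.042,0]

```text
t: 8.47
ee_pos: [609.6, -30.8, 91.6]
orientation: [2.142, 2.296, -0.001]
ft_force: [0.4, -6.2, -6.9]
width: 51.9
```

Emit:
move_arm:
  deltas:
    - [140,-0.002,0,0,0]
    - [140,-0.005,0,0,0]
    - [140,-0.008,0,0,0]
    - [140,-0.011,0,0,0]
    - [140,-0.014,0,0,0]

```text
t: 8.88
ee_pos: [610.1, -43.7, 90.6]
orientation: [-2.143, -2.296, 0.0]
ft_force: [-0.1, -0.3, -4.7]
width: 51.6
```

```bash
python3 -c "
from h import *
go(609.2,-30,50,1.639)
c='side'
im=get_image(c);cv2.imwrite('pics/side3.png',im)
cv2.imwrite('pics/e3.png',cv2.resize(im[150:290,180:320],None,fx=4,fy=4,interpolation=cv2.INTER_CUBIC))"
```

```text
delta [0.0137 0.     0.0406] roll 0.001 rows 1.0 | phi 1.640 tcp [610.1 -43.7  90.6] F [-0.1 -0.3 -4.7] w 51.6 t 8.88
```

View pics/e3.png

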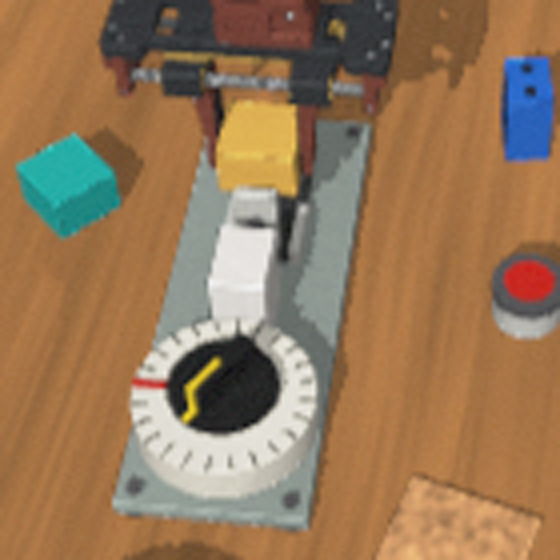

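Emit:
move_arm:
  deltas:
    - [140,0,0,-0.02,0]
    - [140,0,0,-0.04,0]
    - [140,0.015,-0.01,-0.045,0]
    - [140,0.04,-0.025,-0.045,0]
    - [140,0.065,-0.04,-0.045,0]

```text
t: 9.35
ee_pos: [565.9, 18.7, 136.1]
orientation: [2.145, 2.295, 0.002]
ft_force: [-0.8, 0.2, -5.0]
width: 51.9
```

Emit:
move_arm:
  deltas:
    - [140,0.03,-0.018,0,0]
    - [140,0.06,-0.036,0,0]
    - [140,0.09,-0.054,0,0]
    - [140,0.12,-0.072,0,0]
    - [140,0.15,-0.09,0,0]

```text
t: 9.77
ee_pos: [464.5, 163.0, 135.6]
orientation: [-2.144, -2.296, 0.0]
ft_force: [1.0, 1.5, -4.2]
width: 51.5
```

Emit:
move_arm:
  deltas:
    - [140,0.015,-0.009,0.01,0]
    - [140,0.03,-0.018,0.03,0]
    - [140,0.03,-0.018,0.05,0]
    - [140,0.03,-0.018,0.06,0]
    - [140,0.03,-0.018,0.06,0]

```text
t: 10.18
ee_pos: [444.4, 190.1, 73.8]
orientation: [-2.142, -2.296, 0.006]
ft_force: [-0.8, -0.5, -4.9]
width: 51.7
```

```bash
python3 -c "
from h import *
go(445,190.5,30,1.639)
for c in CAL:
    im=get_image(c);cv2.imwrite('pics/%s4.png'%c,im)
a=cv2.imread('pics/top4.png')[200:300,150:270];b=cv2.imread('pics/side4.png')[220:330,230:350]
cv2.imwrite('pics/d4.png',cv2.resize(np.hstack([a[:100],b[:100]]),None,fx=3.3,fy=3.3,interpolation=cv2.INTER_CUBIC))
for c in CAL: print(c,[(np.round(r['location']).tolist(),round(r['conf'],2)) for r in place_of(c,'master')+place_of(c,'pad')])"
```

```text
delta [0.0004 0.0008 0.0438] roll 0.001 rows 1.1 | phi 1.640 tcp [444.4 190.1  73.8] F [-0.8 -0.5 -4.9] w 51.7 t 10.18
top [([761.0, -51.0, -5.0], 0.86), ([445.0, 189.0, 0.0], 0.75)]
side [([447.0, 188.0, 58.0], 0.93), ([758.0, -47.0, -0.0], 0.79), ([445.0, 188.0, 0.0], 0.76), ([607.0, -49.0, 8.0], 0.72)]
```

View pics/d4.png

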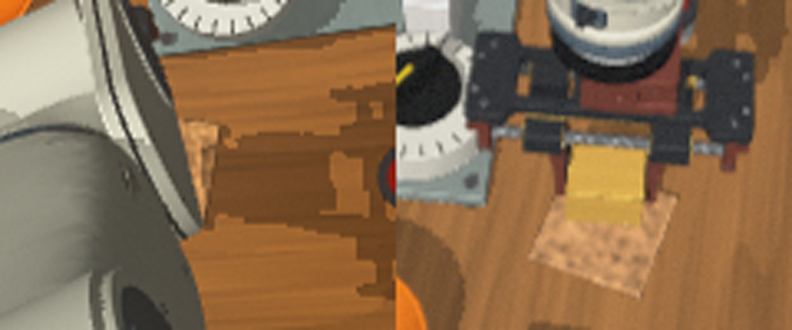

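Emit:
move_arm:
  deltas:
    - [140,0,0,0.015,0]
    - [140,0,0,0.03,0]
    - [140,0,0,0.04,0]
    - [140,0,0,0.043,0]
    - [140,0,0,0.043,0]

```text
t: 10.9
ee_pos: [445.7, 190.2, 32.3]
orientation: [-2.143, -2.296, 0.002]
ft_force: [1.2, 0.1, -5.0]
width: 52.0
```

Emit:
move_arm:
  deltas:
    - [140,0,0,0.001,0]
    - [140,0,0,0.002,0]
    - [140,0,0,0.003,0]

```text
t: 11.15
ee_pos: [446.4, 190.6, 30.2]
orientation: [2.143, 2.296, 0.002]
ft_force: [-0.9, 0.3, -4.8]
width: 52.2
```

Emit:
move_arm:
  deltas:
    - [140,0,0,0.001,0]
    - [140,0,0,0.002,0]

```text
t: 11.32
ee_pos: [446.1, 190.6, 27.9]
orientation: [2.143, 2.297, 0.001]
ft_force: [0.0, -0.2, -4.8]
width: 52.2
```

Emit:
move_arm:
  deltas:
    - [140,0,0,0.001,0]
    - [140,0,0,0.002,0]
    - [140,0,0,0.002,0]

```text
t: 11.57
ee_pos: [445.8, 190.4, 25.5]
orientation: [-2.143, -2.297, 0.0]
ft_force: [-0.4, 0.7, -5.5]
width: 52.0
```

Emit:
move_arm:
  deltas:
    - [140,0,0,0.001,0]
    - [140,0,0,0.001,0]

```text
t: 11.73
ee_pos: [445.9, 190.5, 25.2]
orientation: [-2.143, -2.297, 0.0]
ft_force: [-2.8, -1.6, 3.3]
width: 52.0
```

Emit:
move_arm:
  deltas:
    - [140,0,0,0.001,0]
    - [140,0,0,0.001,0]

```text
t: 11.9
ee_pos: [445.9, 190.5, 25.1]
orientation: [-2.143, -2.297, -0.0]
ft_force: [-5.4, -0.5, 17.9]
width: 51.5
```

Emit:
move_arm:
  deltas:
    - [140,0,0,-0.0012,0]
    - [110,0,0,-0.0012,0]
    - [60,0,0,-0.0012,0]
    - [30,0,0,-0.0012,0]
    - [20,0,0,-0.0012,0]

```text
t: 12.32
ee_pos: [446.2, 190.6, 24.9]
orientation: [2.143, 2.297, 0.001]
ft_force: [-0.4, -0.2, 0.0]
width: 68.3
```

Emit:
move_arm:
  deltas:
    - [20,0,0,-0.02,0]
    - [20,0,0,-0.055,0]
    - [20,0,0,-0.09,0]
    - [20,0,0,-0.125,0]
    - [20,0,0,-0.125,0]

```text
t: 12.73
ee_pos: [449.4, 191.9, 155.5]
orientation: [2.141, 2.294, 0.014]
ft_force: [2.4, 1.6, 0.0]
width: 80.7
```

```bash
python3 -c "
from h import *
go(444,-168,120)
for c in CAL:
    im=get_image(c);cv2.imwrite('pics/%s5.png'%c,im)
a=cv2.imread('pics/top5.png')[200:300,150:270];b=cv2.imread('pics/side5.png')[220:330,230:350]
cv2.imwrite('pics/d5.png',cv2.resize(np.hstack([a[:100],b[:100]]),None,fx=3.3,fy=3.3,interpolation=cv2.INTER_CUBIC))
for c in CAL: print(c,[(np.round(r['location']).tolist(),round(r['conf'],2)) for r in place_of(c,'master')+place_of(c,'pad')+place_of(c,'spacer')])"
```

```text
delta [-0.3588 -0.0306  0.0341] roll 0.000 rows 8.7 | phi 1.640 tcp [449.4 191.9 155.5] F [2.4 1.6 0. ] w 80.7 t 12.73
top [([445.0, 189.0, 10.0], 0.41), ([442.0, 188.0, 3.0], 0.26), ([614.0, -29.0, 14.0], 0.15), ([446.0, 190.0, 0.0], 0.78), ([299.0, -265.0, -0.0], 0.87), ([445.0, -168.0, 3.0], 0.86), ([325.0, -164.0, 2.0], 0.78), ([595.0, 125.0, 67.0], 0.27)]
side [([759.0, -49.0, -1.0], 0.62), ([448.0, 190.0, 8.0], 0.61), ([450.0, 193.0, 9.0], 0.74), ([446.0, 191.0, -1.0], 0.72), ([330.0, -166.0, 3.0], 0.86), ([292.0, -267.0, 1.0], 0.81)]
```

View pics/d5.png

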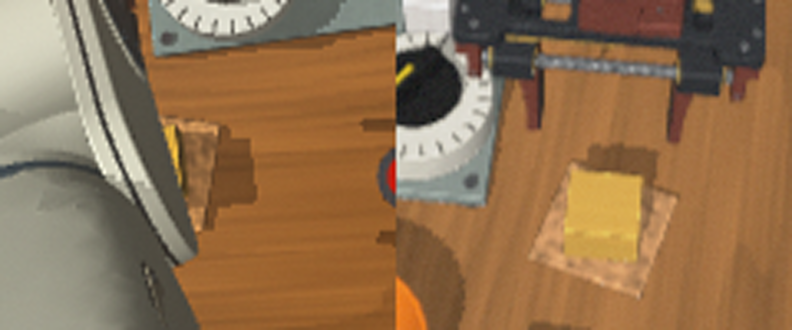

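```bash
cat > sp.py <<'E'
from h import *
im={c:cv2.imread(f"pics/{c}0.png") for c in CAL};G={c:gm(im[c]) for c in im}
def pts():
    t=[(-16,-23.5,60),(16,-23.5,60),(16,23.5,60),(-16,23.5,60)];b=[(x,y,0) for x,y,_ in t]
    return np.vstack([seg(t[i],t[(i+1)%4],50) for i in range(4)])
def sc(p,cs): return -sum(np.minimum(samp(G[c],proj(c,frame(*p,pts()))),400).mean() for c in cs)
for cs in(("top",),("side",),("top","side")):
    b=min((minimize(sc,[444+i,-168+j,a],args=(cs,),method="Nelder-Mead",options=dict(initial_simplex=np.array([444+i,-168+j,a])+np.vstack([np.zeros(3),np.diag([4,4,.15])]))) for i in(-4,4) for j in(-4,4) for a in np.arange(-1.5,1.6,.25)),key=lambda r:r.fun)
    print(cs,b.x.round(3),b.fun)
v=[]
for c in im:
    e=cv2.resize(im[c],None,fx=6,fy=6,interpolation=cv2.INTER_CUBIC)
    for q in proj(c,frame(*b.x,pts())): cv2.circle(e,tuple((q*6+2.5).astype(int)),0,(0,0,255),-1)
    q=proj(c,frame(*b.x,(0,0,30)))[0].astype(int); v.append(e[(q[1]-30)*6:(q[1]+30)*6,(q[0]-30)*6:(q[0]+30)*6])
cv2.imwrite("pics/sp.png",np.hstack(v))
E
python3 sp.py
```

```text
('top',) [ 4.44065e+02 -1.68930e+02  2.40000e-01] -345.178466796875
('side',) [ 4.46474e+02 -1.67348e+02  1.32000e-01] -320.8838195800781
('top', 'side') [ 4.45561e+02 -1.68290e+02  1.86000e-01] -654.55517578125
```

View pics/sp.png

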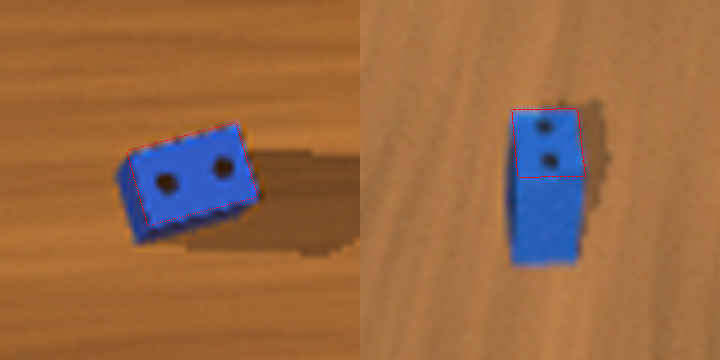

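Emit:
move_arm:
  deltas:
    - [20,-0.02,-0.0014,0,-0.02]
    - [20,-0.055,-0.004,0,-0.04]
    - [20,-0.09,-0.0064,0,-0.06]
    - [20,-0.13,-0.009,0,-0.08]
    - [20,-0.17,-0.012,0,-0.117]

```text
t: 13.55
ee_pos: [445.1, 18.7, 149.1]
orientation: [-2.002, -2.42, 0.001]
ft_force: [1.0, 0.1, 0.7]
width: 81.0
```

```bash
python3 -c "
from h import *
go(445.5,-168.3,105,1.757)"
```

```text
delta [-0.1838 -0.0345  0.0441] roll 0.002 rows 4.6 | phi 1.759 tcp [445.1  18.7 149.1] F [1.  0.1 0.7] w 81.0 t 13.55
```

Emit:
move_arm:
  deltas:
    - [30,-0.035,-0.007,0,0]
    - [30,-0.07,-0.014,0,0]
    - [40,-0.105,-0.02,0,0]
    - [60,-0.14,-0.027,0.01,0]
    - [60,-0.17,-0.032,0.025,0]

```text
t: 13.97
ee_pos: [446.0, -155.4, 124.9]
orientation: [2.005, 2.416, 0.001]
ft_force: [0.3, 1.0, -0.2]
width: 67.9
```

Emit:
move_arm:
  deltas:
    - [60,-0.008,-0.002,0.01,0]
    - [60,-0.0135,-0.003,0.02,0]
    - [60,-0.0135,-0.003,0.02,0]
    - [60,-0.0135,-0.003,0.02,0]

```text
t: 14.3
ee_pos: [444.4, -165.7, 104.0]
orientation: [-2.004, -2.416, 0.001]
ft_force: [0.3, 0.5, -0.5]
width: 67.3
```

```bash
python3 -c "
from h import *
go(445.5,-168.3,44,1.757)
for c in ('side',):
    im=get_image(c);cv2.imwrite('pics/%s6.png'%c,im)
cv2.imwrite('pics/e6.png',cv2.resize(im[110:230,250:390],None,fx=4,fy=4,interpolation=cv2.INTER_CUBIC))"
```

```text
delta [-0.0029  0.0007  0.06  ] roll -0.000 rows 1.4 | phi 1.757 tcp [ 444.4 -165.7  104. ] F [ 0.3  0.5 -0.5] w 67.3 t 14.3
```

View pics/e6.png

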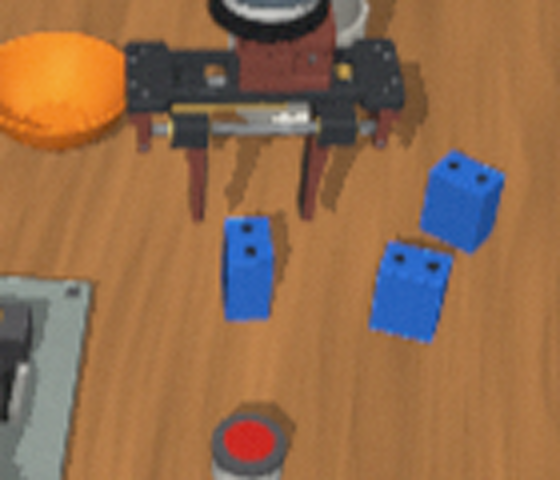

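Emit:
move_arm:
  deltas:
    - [60,-0.002,0,0.02,0]
    - [60,-0.002,0,0.04,0]
    - [60,-0.002,0,0.055,0]
    - [60,-0.002,0,0.06,0]
    - [60,-0.002,0,0.06,0]

```text
t: 14.77
ee_pos: [445.2, -167.4, 44.4]
orientation: [-2.002, -2.419, 0.001]
ft_force: [0.4, 1.1, -0.3]
width: 67.1
```

Emit:
move_arm:
  deltas:
    - [120,0,0,0,0]
    - [140,0,0,0,0]
    - [150,0,0,0,0]
    - [150,0,0,0,0]

```text
t: 15.1
ee_pos: [446.1, -168.8, 45.7]
orientation: [2.005, 2.417, 0.001]
ft_force: [-0.2, 0.8, -0.3]
width: 44.2
```

```bash
python3 -c "
from h import *
go(445.5,-168.3,44,1.757)"
```

```text
delta [ 0.0007 -0.0005  0.0017] roll -0.000 rows 0.0 | phi 1.757 tcp [ 446.1 -168.8   45.7] F [-0.2  0.8 -0.3] w 44.2 t 15.1
```

Emit:
move_arm:
  deltas:
    - [170,0,0,0.001,0]
    - [180,0,0,0.001,0]
    - [190,0,0,0.001,0]
    - [190,0,0,0.001,0]
    - [190,0,0,0.001,0]

```text
t: 15.52
ee_pos: [445.6, -168.8, 44.1]
orientation: [2.006, 2.418, 0.0]
ft_force: [-1.2, 1.3, 5.5]
width: 31.8
```

Emit:
move_arm:
  deltas:
    - [190,0,0,-0.01,0]
    - [190,0,0,-0.03,0]
    - [190,0,0,-0.06,0]
    - [190,0,0,-0.09,0]
    - [190,0,0,-0.1,0]

```text
t: 15.93
ee_pos: [447.1, -169.4, 147.5]
orientation: [2.003, 2.415, 0.002]
ft_force: [0.3, -0.5, -1.6]
width: 31.8
```

```bash
python3 -c "
from h import *
go(611,-60,150,1.639)"
```

```text
delta [ 0.0772  0.1813 -0.002 ] roll 0.118 rows 4.7 | phi 1.757 tcp [ 447.1 -169.4  147.5] F [ 0.3 -0.5 -1.6] w 31.8 t 15.93
```

Emit:
move_arm:
  deltas:
    - [190,0.018,0.037,0,0.025]
    - [190,0.036,0.074,0,0.05]
    - [190,0.054,0.111,0,0.075]
    - [190,0.072,0.148,0,0.1]
    - [190,0.09,0.184,0,0.118]

```text
t: 16.35
ee_pos: [610.8, -44.8, 143.5]
orientation: [-2.146, -2.294, 0.001]
ft_force: [0.9, -1.3, -1.0]
width: 31.9
```

Emit:
move_arm:
  deltas:
    - [190,0,0,0,0]
    - [190,0,0,0,0]
    - [190,0,0,0,0]

```text
t: 16.6
ee_pos: [608.7, -46.0, 142.9]
orientation: [-2.142, -2.295, 0.002]
ft_force: [-0.7, -0.0, -2.1]
width: 32.0
```

```bash
python3 -c "
from h import *
go(610.3,-46,112,1.639)
for c in CAL:
    im=get_image(c);cv2.imwrite('pics/%s7.png'%c,im)
cv2.imwrite('pics/e7.png',cv2.resize(im[150:290,180:320],None,fx=4,fy=4,interpolation=cv2.INTER_CUBIC))"
```

```text
delta [-0.0001  0.0017  0.0309] roll 0.001 rows 0.7 | phi 1.640 tcp [608.7 -46.  142.9] F [-0.7 -0.  -2.1] w 32.0 t 16.6
```

View pics/top7.png

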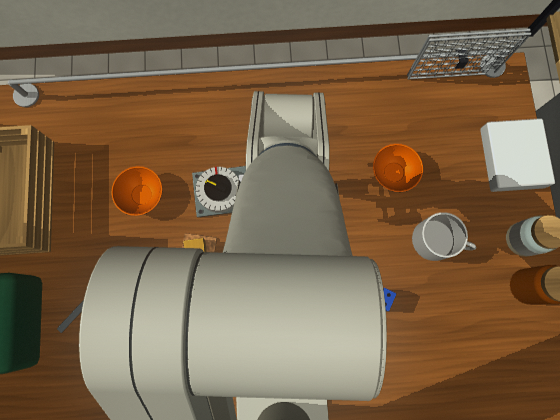

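```bash
python3 -c "
from h import *
im=cv2.imread('pics/side7.png')
cv2.imwrite('pics/e7.png',cv2.resize(im[150:290,180:320],None,fx=4,fy=4,interpolation=cv2.INTER_CUBIC))"
```

```text
(no output)
```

View pics/e7.png

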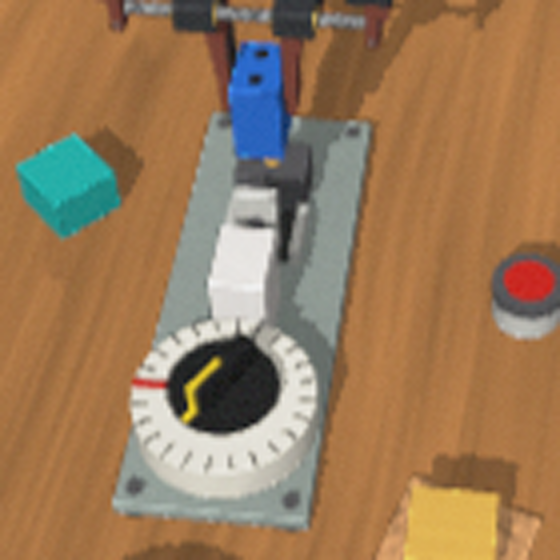

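Emit:
move_arm:
  deltas:
    - [190,0,0,0.015,0]
    - [190,0,0,0.025,0]
    - [190,0,0,0.031,0]
    - [190,0,0,0.031,0]
    - [190,0,0,0.031,0]

```text
t: 17.12
ee_pos: [609.2, -46.6, 112.5]
orientation: [-2.145, -2.294, 0.001]
ft_force: [-0.1, -0.1, -1.7]
width: 31.6
```

Emit:
move_arm:
  deltas:
    - [190,0.001,0,0,0]
    - [190,0.002,0,0,0]
    - [190,0.003,0,0,0]
    - [190,0.004,0,0,0]

```text
t: 17.45
ee_pos: [609.7, -42.1, 113.3]
orientation: [2.144, 2.295, 0.001]
ft_force: [-0.7, -0.7, -1.5]
width: 32.0
```

```bash
python3 -c "
from h import *
go(610.3,-42,112,1.639);print(get_obs()['moment'])"
```

```text
delta [0.0001 0.0006 0.0013] roll -0.000 rows 0.0 | phi 1.639 tcp [609.7 -42.1 113.3] F [-0.7 -0.7 -1.5] w 32.0 t 17.45
[-0.0043793  -0.06850962 -0.01690764]
```

Emit:
move_arm:
  deltas:
    - [190,0.001,0,0,0]
    - [190,0.002,0,0,0]
    - [190,0.002,0,0,0]

```text
t: 17.7
ee_pos: [609.4, -40.0, 113.0]
orientation: [2.144, 2.296, 0.0]
ft_force: [-0.1, -0.2, -0.5]
width: 32.5
```

Emit:
move_arm:
  deltas:
    - [190,0.001,0,0,0]
    - [190,0.002,0,0,0]
    - [190,0.002,0,0,0]

```text
t: 17.95
ee_pos: [609.2, -38.1, 112.9]
orientation: [-2.145, -2.296, 0.0]
ft_force: [-0.1, -0.0, -1.8]
width: 31.8
```

Emit:
move_arm:
  deltas:
    - [190,0.001,0,0,0]
    - [190,0.001,0,0,0]

```text
t: 18.12
ee_pos: [609.1, -37.1, 112.9]
orientation: [-2.145, -2.296, -0.0]
ft_force: [-1.1, 0.0, -0.7]
width: 31.8
```

Emit:
move_arm:
  deltas:
    - [190,0.001,0,0,0]
    - [190,0.001,0,0,0]

```text
t: 18.28
ee_pos: [609.1, -36.2, 112.9]
orientation: [-2.145, -2.296, -0.0]
ft_force: [-0.7, 0.7, -0.8]
width: 31.6
```

Emit:
move_arm:
  deltas:
    - [190,0.001,0,0,0]
    - [190,0.001,0,0,0]

```text
t: 18.45
ee_pos: [609.0, -35.4, 112.9]
orientation: [2.144, 2.296, -0.0]
ft_force: [0.9, -0.7, -2.1]
width: 32.3
```

Emit:
move_arm:
  deltas:
    - [190,0.001,0,0,0]
    - [190,0.001,0,0,0]

```text
t: 18.62
ee_pos: [609.0, -34.6, 112.9]
orientation: [2.144, 2.295, -0.001]
ft_force: [-0.2, -2.5, -1.3]
width: 31.7
```

Emit:
move_arm:
  deltas:
    - [190,-0.0015,0,0,0]
    - [190,-0.0015,0,0.005,0]
    - [190,-0.0015,0,0.011,0]
    - [190,-0.0015,0,0.0165,0]
    - [190,-0.0015,0,0.0165,0]

```text
t: 19.03
ee_pos: [608.0, -35.6, 94.7]
orientation: [-2.143, -2.294, 0.002]
ft_force: [0.4, 0.1, -1.6]
width: 32.0
```

Emit:
move_arm:
  deltas:
    - [190,0.0005,0,0,0]
    - [190,0.001,0,0,0]
    - [190,0.002,0,0,0]
    - [190,0.003,0,0,0]
    - [190,0.004,0,0,0]

```text
t: 19.45
ee_pos: [608.9, -32.1, 96.6]
orientation: [2.144, 2.295, -0.0]
ft_force: [0.5, -4.5, -2.7]
width: 31.6
```

```bash
python3 -c "
from h import *
go(610.3,-28,96,1.639);print(get_obs()['moment'])"
```

```text
delta [0.004  0.0017 0.0006] roll -0.000 rows 0.1 | phi 1.639 tcp [608.9 -32.1  96.6] F [ 0.5 -4.5 -2.7] w 31.6 t 19.45
[-1.05897351 -0.08641936 -0.03780716]
```

Emit:
move_arm:
  deltas:
    - [190,0.001,0,0,0]
    - [190,0.002,0,0,0]
    - [190,0.003,0,0,0]
    - [190,0.004,0,0,0]
    - [190,0.0045,0,0,0]

```text
t: 19.87
ee_pos: [608.6, -27.8, 96.6]
orientation: [2.144, 2.295, -0.001]
ft_force: [0.4, -7.7, -3.4]
width: 31.6
```

Emit:
move_arm:
  deltas:
    - [190,0,0,0,0]

```text
t: 19.95
ee_pos: [608.6, -27.8, 96.6]
orientation: [2.144, 2.295, -0.001]
ft_force: [0.4, -6.5, -2.9]
width: 32.2
```

```bash
python3 -c "
from h import *
go(610.3,-28,96,1.639)
im=get_image('side');cv2.imwrite('pics/side8.png',im)
cv2.imwrite('pics/e8.png',cv2.resize(im[150:290,180:320],None,fx=4,fy=4,interpolation=cv2.INTER_CUBIC))
get_image('top')
for z in (48,51):
  for c,ax in (('side',{48:(598.68,128.76),51:(597.76,131.14)}[z]),):
    im2=im.astype(np.float32);red=im2[...,2]-.5*im2[...,1]-.5*im2[...,0]
    A=np.linspace(-.2,1.6,900);rr=np.linspace(42,54,40)
    s=np.array([samp(red,proj(c,np.c_[ax[0]+rr*np.cos(a),ax[1]+rr*np.sin(a),np.full(40,z)])).mean() for a in A])
    s=s-np.median(s);w=np.clip(s-.3*s.max(),0,None);print(z,(A*w).sum()/w.sum()-.068)
"
```

```text
delta [-0.0004  0.0017  0.0006] roll 0.000 rows 0.0 | phi 1.639 tcp [608.6 -27.8  96.6] F [ 0.4 -6.5 -2.9] w 32.2 t 19.95
48 0.8589669153580333
51 0.8517974760470941
```

View pics/e8.png

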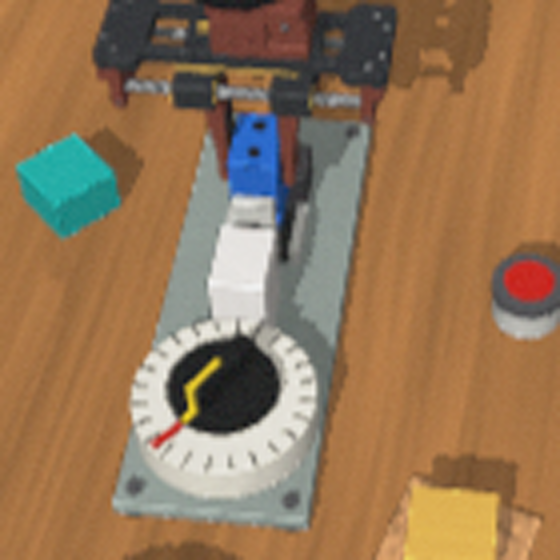

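Emit:
move_arm:
  deltas:
    - [190,0.0005,0.0006,0.002,0]
    - [190,0.0005,0.0006,0.005,0]
    - [190,0.0005,0.0006,0.009,0]
    - [190,0.0005,0.0006,0.013,0]
    - [190,0.0005,0.0006,0.016,0]

```text
t: 20.47
ee_pos: [609.8, -27.4, 80.8]
orientation: [2.143, 2.294, 0.001]
ft_force: [-0.1, -7.2, 0.7]
width: 31.9
```

Emit:
move_arm:
  deltas:
    - [190,0,0,0.002,0]
    - [190,0,0,0.004,0]
    - [190,0,0,0.004,0]

```text
t: 20.72
ee_pos: [609.7, -27.4, 76.6]
orientation: [2.143, 2.295, 0.001]
ft_force: [1.4, -6.9, -2.9]
width: 32.0
```

Emit:
move_arm:
  deltas:
    - [190,0,0,0.001,0]
    - [190,0,0,0.002,0]
    - [190,0,0,0.003,0]

```text
t: 20.97
ee_pos: [609.9, -27.4, 74.0]
orientation: [2.143, 2.294, 0.001]
ft_force: [-0.7, -7.7, 0.2]
width: 31.9
```

Emit:
move_arm:
  deltas:
    - [190,0,0,0.001,0]
    - [190,0,0,0.002,0]

```text
t: 21.13
ee_pos: [609.9, -27.4, 72.1]
orientation: [2.143, 2.294, 0.001]
ft_force: [0.4, -7.7, 0.9]
width: 31.6
```

Emit:
move_arm:
  deltas:
    - [190,0,0,0.001,0]
    - [190,0,0,0.002,0]

```text
t: 21.3
ee_pos: [609.9, -27.4, 70.1]
orientation: [2.143, 2.294, 0.001]
ft_force: [0.3, -7.1, -1.0]
width: 32.0
```

Already below the rail tops with no contact. I'm continuing down slowly.

Emit:
move_arm:
  deltas:
    - [190,0,0,0.001,0]
    - [190,0,0,0.002,0]

```text
t: 21.47
ee_pos: [609.9, -27.4, 68.0]
orientation: [2.143, 2.294, 0.001]
ft_force: [0.6, -7.4, -0.0]
width: 31.7
```

Emit:
move_arm:
  deltas:
    - [190,0,0,0.001,0]
    - [190,0,0,0.0015,0]

```text
t: 21.63
ee_pos: [609.9, -27.4, 66.5]
orientation: [2.143, 2.294, 0.001]
ft_force: [-0.3, -7.2, 0.5]
width: 31.7
```

Emit:
move_arm:
  deltas:
    - [190,0,0,0.001,0]
    - [190,0,0,0.0015,0]

```text
t: 21.8
ee_pos: [609.9, -27.4, 65.0]
orientation: [2.143, 2.294, 0.001]
ft_force: [-0.3, -6.9, 8.0]
width: 31.4
```

Emit:
move_arm:
  deltas:
    - [190,0,0,-0.0005,0]
    - [190,-0.0005,0,-0.0005,0]
    - [190,-0.001,0,-0.0005,0]
    - [190,-0.0015,0,-0.0005,0]
    - [190,-0.0015,0,-0.0005,0]

```text
t: 22.22
ee_pos: [609.9, -28.8, 65.4]
orientation: [2.144, 2.294, 0.001]
ft_force: [0.2, -6.0, -1.0]
width: 31.6
```

Emit:
move_arm:
  deltas:
    - [190,-0.0005,0,0,0]
    - [190,-0.0005,0,0,0]

```text
t: 22.38
ee_pos: [609.9, -29.2, 65.4]
orientation: [2.144, 2.294, 0.001]
ft_force: [0.2, -4.8, -0.2]
width: 31.3
```

Emit:
move_arm:
  deltas:
    - [190,-0.0003,0,0,0]
    - [190,-0.0003,0,0,0]

```text
t: 22.55
ee_pos: [609.9, -29.5, 65.4]
orientation: [2.144, 2.294, 0.001]
ft_force: [0.9, -5.7, -0.8]
width: 32.0
```

Emit:
move_arm:
  deltas:
    - [190,-0.0004,0,0,0]
    - [190,-0.0004,0,0,0]

```text
t: 22.72
ee_pos: [609.9, -29.7, 65.4]
orientation: [2.144, 2.295, 0.001]
ft_force: [0.4, -5.1, -0.6]
width: 31.6
```

Emit:
move_arm:
  deltas:
    - [190,-0.0004,0,0,0]
    - [190,-0.0004,0,0,0]

```text
t: 22.88
ee_pos: [609.9, -29.7, 65.3]
orientation: [2.144, 2.295, 0.002]
ft_force: [1.9, -2.8, -0.3]
width: 32.0
```

Emit:
move_arm:
  deltas:
    - [190,-0.0004,0,0,0]
    - [190,-0.0004,0,0,0]

```text
t: 23.05
ee_pos: [609.7, -29.8, 65.2]
orientation: [2.145, 2.295, 0.002]
ft_force: [1.6, -0.2, -0.2]
width: 31.9
```

Emit:
move_arm:
  deltas:
    - [190,0,0,0.0005,0]
    - [190,0,0,0.001,0]
    - [190,0,0,0.001,0]

```text
t: 23.3
ee_pos: [609.7, -29.8, 65.0]
orientation: [2.144, 2.295, 0.002]
ft_force: [-1.5, 1.4, 9.5]
width: 32.1
```

Emit:
move_arm:
  deltas:
    - [160,0,0,0,0]
    - [130,0,0,0,0]
    - [110,0,0,0,0]
    - [110,0,0,0,0]

```text
t: 23.63
ee_pos: [608.8, -30.1, 63.5]
orientation: [-2.144, -2.295, 0.001]
ft_force: [0.3, 0.3, -0.2]
width: 48.3
```

```bash
python3 -c "
from h import *
go(610.3,-28,96,1.639)
im=get_image('side');cv2.imwrite('pics/side9.png',im)
cv2.imwrite('pics/e9.png',cv2.resize(im[150:290,180:320],None,fx=4,fy=4,interpolation=cv2.INTER_CUBIC))
"
```

```text
delta [ 0.002   0.0016 -0.0325] roll -0.000 rows 0.8 | phi 1.639 tcp [608.8 -30.1  63.5] F [ 0.3  0.3 -0.2] w 48.3 t 23.63
```

View pics/e9.png

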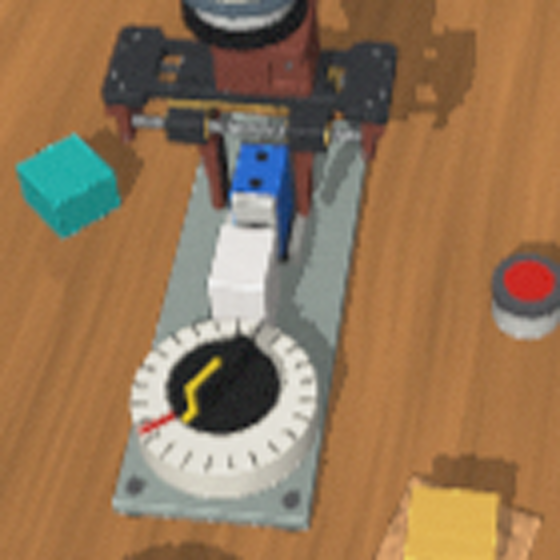

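Emit:
move_arm:
  deltas:
    - [110,0,0,-0.01,0]
    - [110,0,0,-0.03,0]
    - [110,0,0,-0.05,0]
    - [180,0,0,-0.05,0]
    - [255,0,0,-0.05,0]

```text
t: 24.1
ee_pos: [610.1, -30.3, 115.4]
orientation: [2.143, 2.294, 0.003]
ft_force: [-0.1, -0.6, 0.5]
width: 40.0
```

Emit:
move_arm:
  deltas:
    - [255,0,0,0,0]
    - [255,0,0,0,0]
    - [255,0,0,0,0]
    - [255,0,0,0,0]

```text
t: 24.43
ee_pos: [608.7, -30.2, 113.0]
orientation: [-2.144, -2.295, 0.002]
ft_force: [-0.1, 0.3, 1.0]
width: 13.6
```

```bash
python3 -c "
from h import *
go(609.4,-29.8,96.5,1.639)
"
```

```text
delta [0.0003 0.0007 0.0165] roll -0.000 rows 0.4 | phi 1.639 tcp [608.7 -30.2 113. ] F [-0.1  0.3  1. ] w 13.6 t 24.43
```

Emit:
move_arm:
  deltas:
    - [255,0,0,0.005,0]
    - [255,0,0,0.01,0]
    - [255,0,0,0.014,0]
    - [255,0,0,0.0155,0]
    - [255,0,0,0.0155,0]

```text
t: 24.85
ee_pos: [608.8, -30.2, 97.5]
orientation: [-2.144, -2.295, 0.001]
ft_force: [-0.9, 0.1, 1.0]
width: 0.4
```

Emit:
move_arm:
  deltas:
    - [255,0,0,0.0005,0]
    - [255,0,0,0.001,0]
    - [255,0,0,0.001,0]

```text
t: 25.1
ee_pos: [609.4, -30.3, 97.5]
orientation: [2.145, 2.296, 0.0]
ft_force: [-0.1, 0.3, 0.8]
width: 0.4
```

Emit:
move_arm:
  deltas:
    - [255,0,0,0.0005,0]
    - [255,0,0,0.001,0]

```text
t: 25.27
ee_pos: [609.4, -30.3, 96.5]
orientation: [2.144, 2.295, 0.0]
ft_force: [-0.0, -0.6, 0.6]
width: 0.3
```

Emit:
move_arm:
  deltas:
    - [255,0,0,0.0005,0]
    - [255,0,0,0.001,0]

```text
t: 25.43
ee_pos: [609.3, -30.3, 95.4]
orientation: [2.145, 2.296, 0.0]
ft_force: [0.6, 0.5, -0.0]
width: 0.6
```

Emit:
move_arm:
  deltas:
    - [255,0,0,0.0005,0]
    - [255,0,0,0.0005,0]

```text
t: 25.6
ee_pos: [609.4, -30.2, 95.3]
orientation: [2.145, 2.296, 0.0]
ft_force: [-1.8, -0.6, 3.8]
width: 0.4
```

Emit:
move_arm:
  deltas:
    - [255,0,0,0.0005,0]
    - [255,0,0,0.0005,0]

```text
t: 25.77
ee_pos: [609.5, -30.2, 95.2]
orientation: [2.144, 2.295, 0.001]
ft_force: [-3.0, -0.5, 8.9]
width: 0.8
```

Contact is where I expected it, at TCP z ≈ 95.3. I'm bringing the push up to 15 N.

Emit:
move_arm:
  deltas:
    - [255,0,0,0.0003,0]
    - [255,0,0,0.0005,0]

```text
t: 25.93
ee_pos: [609.6, -30.2, 95.2]
orientation: [2.144, 2.295, 0.001]
ft_force: [-3.1, 1.1, 14.0]
width: 0.8
```

Emit:
move_arm:
  deltas:
    - [255,0,0,0.0001,0]
    - [255,0,0,0.0001,0]

```text
t: 26.1
ee_pos: [609.6, -30.3, 95.2]
orientation: [2.144, 2.295, 0.001]
ft_force: [-3.3, 0.6, 12.7]
width: 0.3
```

Emit:
move_arm:
  deltas:
    - [255,0,0,0.0002,0]
    - [255,0,0,0.0002,0]
    - [255,0,0,0.0002,0]
    - [255,0,0,0.0002,0]
    - [255,0,0,0.0002,0]

```text
t: 26.52
ee_pos: [609.6, -30.2, 95.2]
orientation: [2.144, 2.295, 0.001]
ft_force: [-5.4, -0.1, 14.4]
width: 0.6
```

Emit:
move_arm:
  deltas:
    - [255,0,0,0,0]
    - [255,0,0,0,0]
    - [255,0,0,0,0]
    - [255,0,0,0,0]
    - [255,0,0,0,0]

```text
t: 26.93
ee_pos: [609.7, -30.3, 95.2]
orientation: [2.144, 2.295, 0.001]
ft_force: [-5.1, 0.2, 13.9]
width: 0.4
```

Emit:
move_arm:
  deltas:
    - [255,0,0,0,0]
    - [255,0,0,0,0]
    - [255,0,0,0,0]
    - [255,0,0,0,0]
    - [255,0,0,0,0]

```text
t: 27.35
ee_pos: [609.7, -30.3, 95.2]
orientation: [2.144, 2.295, 0.001]
ft_force: [-4.2, 0.6, 13.6]
width: 0.4
```

Emit:
move_arm:
  deltas:
    - [255,0,0,0,0]
    - [255,0,0,0,0]
    - [255,0,0,0,0]
    - [255,0,0,0,0]

```text
t: 27.68
ee_pos: [609.6, -30.3, 95.2]
orientation: [2.144, 2.295, 0.001]
ft_force: [-3.7, 0.1, 13.3]
width: 0.7
```

Emit:
move_arm:
  deltas:
    - [255,0,0,0.0003,0]
    - [255,0,0,0.0003,0]
    - [255,0,0,0.0003,0]
    - [255,0,0,0.0003,0]
    - [255,0,0,0.0003,0]

```text
t: 28.1
ee_pos: [609.8, -30.3, 95.2]
orientation: [2.144, 2.295, 0.001]
ft_force: [-4.5, 0.8, 17.1]
width: 0.2
```

Emit:
move_arm:
  deltas:
    - [255,0,0,0,0]
    - [255,0,0,0,0]
    - [255,0,0,0,0]
    - [255,0,0,0,0]
    - [255,0,0,0,0]

```text
t: 28.52
ee_pos: [609.8, -30.3, 95.2]
orientation: [2.144, 2.295, 0.001]
ft_force: [-5.0, 0.8, 16.2]
width: 0.6
```

Emit:
move_arm:
  deltas:
    - [255,0,0,0,0]
    - [255,0,0,0,0]
    - [255,0,0,0,0]
    - [255,0,0,0,0]
    - [255,0,0,0,0]

```text
t: 28.93
ee_pos: [609.7, -30.3, 95.2]
orientation: [2.144, 2.295, 0.001]
ft_force: [-5.4, 0.7, 16.7]
width: 0.2
```

Emit:
move_arm:
  deltas:
    - [255,0,0,0,0]
    - [255,0,0,0,0]
    - [255,0,0,0,0]
    - [255,0,0,0,0]

```text
t: 29.27
ee_pos: [609.8, -30.3, 95.2]
orientation: [2.144, 2.295, 0.001]
ft_force: [-5.1, 0.0, 17.5]
width: 0.3
```

Emit:
move_arm:
  deltas:
    - [255,0,0,-0.001,0]
    - [255,0,0,-0.003,0]
    - [255,0,0,-0.01,0]
    - [255,0,0,-0.03,0]
    - [255,0,0,-0.06,0]

```text
t: 29.68
ee_pos: [607.3, -30.2, 151.5]
orientation: [-2.142, -2.292, 0.006]
ft_force: [0.8, 0.5, 0.2]
width: 0.7
```

Emit:
move_arm:
  deltas:
    - [255,-0.03,-0.01,-0.01,0]
    - [255,-0.07,-0.02,-0.02,0]
    - [255,-0.11,-0.03,-0.02,0]
    - [255,-0.15,-0.04,-0.02,0]
    - [255,-0.19,-0.05,-0.02,0]

```text
t: 30.1
ee_pos: [571.9, -224.9, 174.0]
orientation: [2.143, 2.296, 0.0]
ft_force: [0.7, -0.3, -0.3]
width: 0.3
```

Emit:
move_arm:
  deltas:
    - [255,0,0,0,0]
    - [255,0,0,0,0]
    - [255,0,0,0,0]

```text
t: 30.35
ee_pos: [572.1, -223.0, 173.2]
orientation: [-2.145, -2.294, -0.0]
ft_force: [-0.3, -0.3, -0.9]
width: 0.4
```

```bash
python3 -c "
from h import *
go(609.4,-29.8,96.5,1.639)
for c in CAL: cv2.imwrite('pics/%s10.png'%c,get_image(c))
im=cv2.imread('pics/side10.png');cv2.imwrite('pics/e10.png',cv2.resize(im[150:290,180:320],None,fx=4,fy=4,interpolation=cv2.INTER_CUBIC))
for z,ax in ((48,(598.68,128.76)),(51,(597.76,131.14))):
    im2=im.astype(np.float32);red=im2[...,2]-.5*im2[...,1]-.5*im2[...,0]
    A=np.linspace(-.2,1.6,900);rr=np.linspace(42,54,40)
    s=np.array([samp(red,proj('side',np.c_[ax[0]+rr*np.cos(a),ax[1]+rr*np.sin(a),np.full(40,z)])).mean() for a in A])
    s=s-np.median(s);w=np.clip(s-.3*s.max(),0,None);print(z,(A*w).sum()/w.sum()-.068)
im=cv2.imread('pics/top10.png');cv2.imwrite('pics/t10.png',cv2.resize(im[140:280,170:340],None,fx=4,fy=4,interpolation=cv2.INTER_CUBIC))
for c in CAL: print(c,[(np.round(r['location']).tolist(),round(r['conf'],2)) for n in('master','pad','spacer') for r in place_of(c,n)])
"
```

```text
delta [0.1903 0.0502 0.0768] roll -0.001 rows 5.1 | phi 1.638 tcp [ 572.1 -223.   173.2] F [-0.3 -0.3 -0.9] w 0.4 t 30.35
48 0.617852837637701
51 0.610040517429898
top [([445.0, 187.0, 5.0], 0.91), ([758.0, -52.0, -0.0], 0.75), ([447.0, 189.0, -0.0], 0.58), ([612.0, -28.0, 23.0], 0.67)]
side [([448.0, 190.0, 6.0], 0.95), ([757.0, -47.0, 1.0], 0.73), ([445.0, 192.0, -0.0], 0.79), ([291.0, -269.0, -2.0], 0.78), ([326.0, -168.0, 1.0], 0.71), ([608.0, -29.0, 21.0], 0.64)]
```

View pics/e10.png

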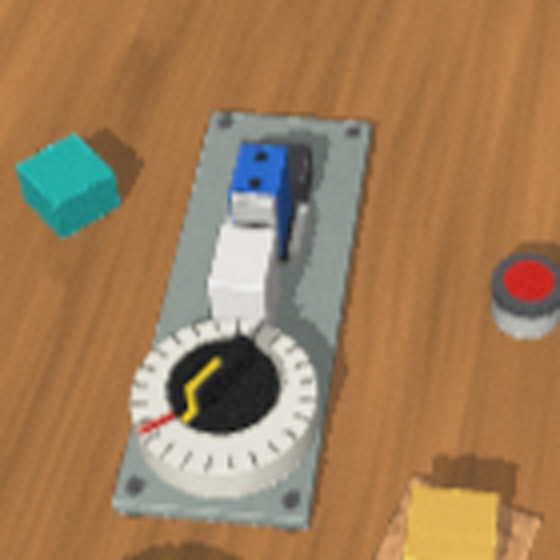

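View pics/t10.png

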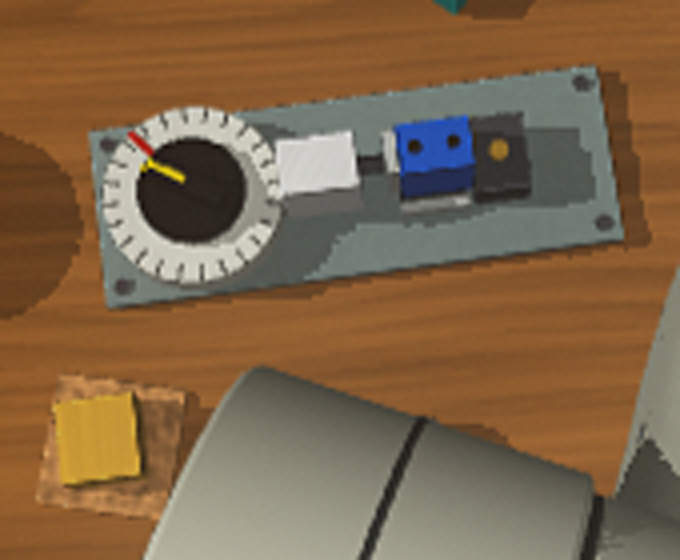

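```bash
python3 -c "
from workcell import *
print(close_job())"
```

```text
the job is handed in; nothing more can be done
None
```

I finished the job in the order asked and handed it in at about 31 s of the 69 s, with the gripper clear of everything.

- **Zero:** With the master in place, I turned the knob to about 1.01 rad, measured from the gauge's +x direction. The two cameras put the red hand at about 1.02 and 0.99 rad. In both pictures the yellow mark lined up with the hand.
- **Master:** I lifted it out and let the spindle ease out to its stop, then stood it on the cork pad. The networks place it within about 3 mm of the pad's centre.
- **Spacer:** I used the one farthest from the base, at about (445, -168) mm. It went in behind the anvil by easing the spindle back, and met the bed about 8.5 mm below the rail tops. I then eased it against the anvil and let go.
- **Press:** I pushed on its top with closed fingers, reading about 14 N for 1.6 s and then 16 to 17.5 N for another 1.6 s. There was also about 5 N of sideways force on the wrist during the push, and the spacer still looked properly seated afterwards.
- **Final check:** The red hand dropped by about 0.38 rad from its reading on the master; 3 mm of length difference should give 0.36 rad. The networks place the spacer's underside 21 to 23 mm up, and I felt the bed at 21 mm. The kitchen things near the gauge look untouched in the last close-ups; I did not check the rest there.

The two cameras disagreed by up to 5 mm along the gauge, so I relied on contact readings for the final positions. No check failed.

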